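Load and clamp tube carriers on a laboratory shaker

ROBOT

A 6-joint arm with a two-finger parallel gripper is mounted at the origin on the work surface. World frame = base frame: x ahead of the robot, y to its left, z up, the work surface at z = 0. Lengths are in m, angles in rad, forces in N, time in s.
With the tool pointing down it reaches from about 0.25 to 0.775 m from the base axis. Payload 4 kg.
Tool frame: the origin (TCP) lies at the very end of the fingers, on their centre line; the grasp point (between the pads) lies 19 mm behind it; z points along the fingers, y is the line along which they close (so a half turn about z gives the same grasp; the last joint's range is limited). The gripper opens to 94 mm and grips with 3 to 60 N. Pads are 16 mm wide; open, the fingers measure 119 mm over their backs; the gripper's body (75 mm by 177 mm) begins 78 mm behind the grasp point.
Start: joints at [1.037, 0.087, 1.371, -0, 1.684, -0.103], TCP at [0.23, 0.5, 0.206] pointing down, gripper open.
Joint ranges: [-3.1, 3.1], [-0.76, 2.03], [0.27, 2.55], [-1.08, 4.22], [0.17, 2.65], [-2.57, 2.57]. Speed limits (rad/s): [2.79, 2.79, 3.14, 3.14, 3.14, 3.14].

INTERFACE

Orientations are given as [roll, pitch, yaw] about the fixed x, y, z axes, in that order (R = Rz(yaw) Ry(pitch) Rx(roll)).
In Python, from bench import robot gives the robot as it stands. The module is installed in compiled form; this text tells all that it offers.
- The arm moves only by the tool move_arm, never from a script. Its argument "deltas" is one flat list of numbers, 7 for each row, row after row: the turn, a rotation vector about the tool's x, y, z in rad, then the shift along the tool's x, y, z in cm, then the closure, from -1 (fully open) to 1 (shut). A call has 1 to 8 rows; each row is the pose to reach, as a shift and turn from the pose commanded when the call began, along the tool's axes at that moment; what a row does not reach only later rows make up. A row lasts 1/10 s, in which the tool goes at most 50 mm and 8.59 degrees, less where a joint would pass 70% of its speed; a pose out of reach is approached as far as the arm can. A call with a gripper value outside its range is refused whole. The fingers move at their own pace and stop on an object; the grip force is fixed at half the most. Time passes only in rows, so rows that repeat a pose let the fingers close. It gives the time, the measured TCP pose, the force, the opening and the grip force at its end, in the units of the state.
- robot.get_obs(): the state, without advancing time (a new reading comes with each control period).
- robot.snapshot(name): name is "side" or "top"; returns a dict with "image" (420x560x3 uint8, red, green, blue), "depth" (420x560 float32, m along the optical axis (not along the pixel's ray), 0 where there is no reading), "fov_y" (degrees; the focal length in pixels is half the picture's height over the tangent of half this angle, whatever the lens; pixels are square), "cx", "cy" (the principal point, pixels), "origin" and "orientation" of the camera in the world. Camera axes: x right, y up, looking along -z (the intrinsics and any distortion apply to the point x, -y, -z); pixel columns grow to the right and rows downward; lengths in m; the calibration is good to about 2 mm. A picture is of the moment at which its call begins.
- robot.close_job(): hands the job in; it is judged then, once.
The state is a dict: "time": time; "joint_positions": joint angles; "qvel": joint speeds; "joint_torque": joint torques, N m; "tool_pos": TCP position; "ee_rot": TCP orientation; "wrist_force": force on the tool from outside, world axes, zero at the start; "wrist_torque": the same for the moment, N m; "width": finger opening in m; "finger_force": force on a finger pad.
Only numpy, scipy, OpenCV 4.12 (cv2) and the standard library are available. Lean on these libraries where they do the work, as an engineer would, in place of code of your own. Each camera call takes 0.05 s, during which the arm holds its last target. There are 200 camera calls.

TASK

Get the shaker ready and start it: take every black transit block off the locating pins and leave it in the steel tray, and put each tube carrier on a pin of its own, upright and square to the deck with its tongue under the clamp bar, nudging it until its hole drops over the pin and it lies flat on the deck. Then turn the clamp knob clockwise until its clutch clicks and stop there, at most about a quarter turn past that, and only then press the start button right down and let go. Don't knock over the amber jar or the clear box that stand among them.

Things in the scene. Friction and masses are not known exactly. Their poses are not given: they have to be found in the camera images.
- shaker: Low laboratory shaker, fixed. Origin: on the bench under the middle of its aluminium deck; x points from the deck's open front edge (x = -85 mm) to the clamp-bar side (back edge x = 85), y along the row of pins, z up. Deck top 45 mm above the bench, y = -165 to 165 mm. From y = -165 to -285 lies the control end, same height, with knob and start button
- clamp_bar (a point): Middle of the underside of the fixed steel clamp bar, 20 mm above the deck, 56 mm from the shaker's origin along x. The bar is 20 (x) x 330 (y) x 10 mm, axes as the shaker's. It overhangs a seated carrier's tongue by 12 mm, so tongues go in under it from the front. The rubber strip under it follows the knob and is look only
- pin1 (a point): Foot of a fixed steel locating pin, at deck level, at x = 30 mm, y = -105 mm of the shaker; pin 10 mm in diameter, 7 mm tall, bevelled top. Axes as the shaker's
- pin2 (a point): Foot of a fixed steel locating pin, at deck level, at x = 30 mm, y = 0 mm of the shaker; pin 10 mm in diameter, 7 mm tall, bevelled top. Axes as the shaker's
- pin3 (a point): Foot of a fixed steel locating pin, at deck level, at x = 30 mm, y = 105 mm of the shaker; pin 10 mm in diameter, 7 mm tall, bevelled top. Axes as the shaker's
- carrier1: Tube carrier, 0.15 to 0.31 kg: white base plate 124 (x) x 64 (y) x 8 mm; on it a grey block 62 (x) x 40 (y) x 42 mm, its middle at x = -22 mm, 8 to 50 mm up, with six tube caps on top up to 60 mm (look only). Grip the block across its 40 mm. The plate towards +x is a bare tongue with a through hole. Origin: middle of the plate's underside; z up. May be absent
- carrier1_hole (a point): Centre of this carrier's hole at the underside of the plate, 34 mm from the origin along the carrier's x; the hole is 13.5 mm wide, and the tongue ends 28 mm beyond its centre
- carrier2: Tube carrier, 0.15 to 0.31 kg: white base plate 124 (x) x 64 (y) x 8 mm; on it a grey block 62 (x) x 40 (y) x 42 mm, its middle at x = -22 mm, 8 to 50 mm up, with six tube caps on top up to 60 mm (look only). Grip the block across its 40 mm. The plate towards +x is a bare tongue with a through hole. Origin: middle of the plate's underside; z up. May be absent
- carrier2_hole (a point): Centre of this carrier's hole at the underside of the plate, 34 mm from the origin along the carrier's x; the hole is 13.5 mm wide, and the tongue ends 28 mm beyond its centre
- carrier3: Tube carrier, 0.15 to 0.31 kg: white base plate 124 (x) x 64 (y) x 8 mm; on it a grey block 62 (x) x 40 (y) x 42 mm, its middle at x = -22 mm, 8 to 50 mm up, with six tube caps on top up to 60 mm (look only). Grip the block across its 40 mm. The plate towards +x is a bare tongue with a through hole. Origin: middle of the plate's underside; z up. May be absent
- carrier3_hole (a point): Centre of this carrier's hole at the underside of the plate, 34 mm from the origin along the carrier's x; the hole is 13.5 mm wide, and the tongue ends 28 mm beyond its centre
- block1: Black transit block 40 x 40 x 36 mm, 60 g, which sits over a pin (clear hole 13.5 mm right through it, 6 mm from its middle along its x); origin: middle of the underside, z up. Some are absent
- block2: Black transit block 40 x 40 x 36 mm, 60 g, which sits over a pin (clear hole 13.5 mm right through it, 6 mm from its middle along its x); origin: middle of the underside, z up. Some are absent
- block3: Black transit block 40 x 40 x 36 mm, 60 g, which sits over a pin (clear hole 13.5 mm right through it, 6 mm from its middle along its x); origin: middle of the underside, z up. Some are absent
- tray: Fixed open steel tray, 120 (x) x 200 (y) x 30 mm outside, walls and floor 4 mm; origin: middle of the underside
- knob_grip (a point): Top of the clamp knob's black bar grip, on the vertical turning axis at x = 30 mm, y = -225 mm of the shaker, 91 mm above the bench. The bar is 50 mm long along this point's x axis, 14 mm thick along its y axis and 26 mm tall, on a 42 mm disc. The knob turns a 56 mm collar below it; the collar's dark pointer meets a small fixed stop post when the clamp is home
- spindle (a joint): Turn of the clamp screw and collar in rad, grows clockwise seen from above, starts between 0.1 and 1.0; at 4.0 it is home against its stop. It turns at 0.04 N m, stays where it is left, and the knob's bar turns with it
- clutch (a joint): Slip of the knob's bar against the screw in rad, 0 at the start; once the screw is home and the bar is turned on at 0.15 N m the clutch slips clockwise and this grows; the first click comes at 0.2 rad. It stays where it is left
- start (a joint): Grey start button on the shaker's control end, 24 mm wide, in a small housing; its value is the travel pressed down in m: 0 up, 0.006 fully down, sprung, 5 N
- start_top (a point): Middle of the top of the start button, on the axis at x = -50 mm, y = -225 mm of the shaker, 67 mm above the bench; pressed straight down
- jar: Bystander: amber screw-lid jar, 54 mm wide, 70 mm tall; origin in the middle of its underside
- tipbox: Bystander: clear plastic box, 80 x 120 x 50 mm; origin in the middle of its underside

How it is judged:
By the outcome, as a careful person would: the job done as asked, in the order asked, and still so for the second after the job is handed in, with the robot touching nothing.
Of carrier1, carrier2, carrier3 only 2 to 3 are there at a start; the rules pass over those that are not, and their reading is None.
Of block1, block2, block3 only 2 to 3 are there at a start; the rules pass over those that are not, and their reading is None.
At some moment in a run one of carrier1, carrier2, carrier3 may be knocked a few centimetres aside while the robot is not near it.
Once in a run the grip may slacken for a moment while it holds something.
It also fails if it takes over 210 s, if anything falls off the work surface, if the arm or the gripper's body presses on something with over 40 N, if the wrist force passes 120 N, or if a joint passes its speed limit or range.

## Working session

There is one attempt and no reset: what is moved stays moved. The work goes in short steps, Python scripts to look and compute and a tool call to move; the robot and the scene stay as the last step left them, time stands still between calls to the robot, and variables do not carry over. Pictures are saved under pics/ and viewed, at most 14 in all, crops included, and the job is handed in when it is done.

Besides the shell and the picture viewer there is one more tool, called after "Request:" as name(argument=value, ...) on one line, values as JSON. move_arm: Moves the arm, as the interface text tells. Its arguments: {"type":"object","properties":{"deltas":{"type":"array","items":{"type":"number"}}},"required":["deltas"]}

```bash
mkdir -p pics; ls
python3 - <<'E'
from bench import robot
import cv2, numpy as np, pickle
for n in ("top","side"):
    s=robot.snapshot(n); pickle.dump(s,open(n+'0.pkl','wb'))
    cv2.imwrite(f'pics/{n}0.png',cv2.cvtColor(s['image'],cv2.COLOR_RGB2BGR))
    print({k:v for k,v in s.items() if k not in('image','depth')}, (s['depth']>0).mean())
print(robot.get_obs())
E
```

```text
pics
{'fov_y': 44.77231610641756, 'cx': 273.6931364381515, 'cy': 207.9701486451484, 'origin': array([0.46775603, 0.03901879, 1.43340795]), 'orientation': array([ 0.05691304,  0.00500878, -1.5770657 ])} 0.9958248299319727
{'fov_y': 50.481618847233, 'cx': 283.9423692263606, 'cy': 206.50204072939624, 'origin': array([ 0.370328  , -0.7545346 ,  0.62809026]), 'orientation': array([ 0.98335935, -0.01836436, -0.18720875])} 0.9960586734693877
{'time': 0.1, 'joint_positions': array([ 1.03689557e+00,  8.78614091e-02,  1.37208789e+00,  2.25087947e-05,
        1.68360590e+00, -1.03085465e-01]), 'qvel': array([ 3.43595254e-06, -7.90306567e-04, -3.22253535e-03,  2.20883209e-03,
        2.22679732e-04,  1.47506287e-03]), 'joint_torque': array([ 1.62701243e-03, -3.41249979e+01, -3.03301978e+01,  7.19005382e-02,
        3.04327975e-02, -1.05145020e-04]), 'tool_pos': array([0.22942373, 0.49932167, 0.20443972]), 'ee_rot': array([-3.13964283e+00, -2.24203808e-04,  2.71077966e+00]), 'wrist_force': array([-0.54335436,  0.52718859,  0.2396397 ]), 'wrist_torque': array([-0.05695394, -0.04715565, -0.00314838]), 'finger_force': 0.0, 'width': 0.0941255420804346}
```

View pics/top0.png

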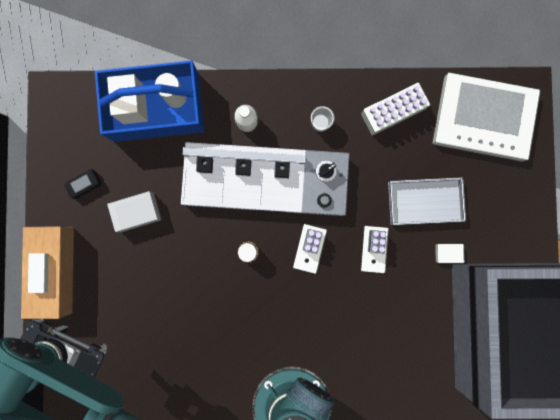

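View pics/side0.png

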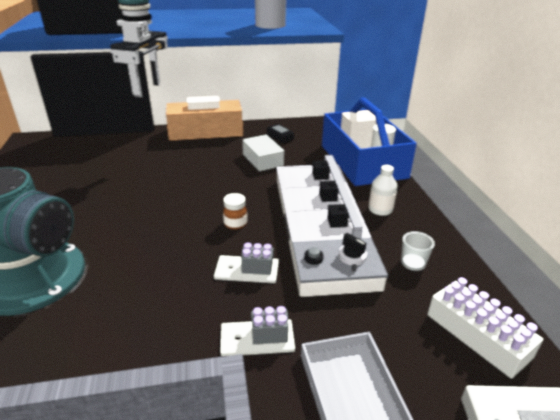

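The top view shows three blocks on the pins at (205,163), (243,167) and (282,170). There are two carriers at (311,248) and (375,249) with their tongues pointing down in the image, the tray at (427,201), the jar at (248,252) and the box at (134,212). The knob is at (327,170) and the button at (324,201). The side view agrees.

```bash
cat > h.py <<'E'
from bench import robot
import cv2, numpy as np, pickle
from scipy.spatial.transform import Rotation as R
def f(s): return s['image'].shape[0]/2/np.tan(np.radians(s['fov_y']/2))
def cast(s,uv,z):                       # pixels -> points on plane z
    uv=np.atleast_2d(uv).astype(float); F=f(s)
    d=np.c_[(uv[:,0]-s['cx'])/F,-(uv[:,1]-s['cy'])/F,-np.ones(len(uv))]@R.from_euler('xyz',s['orientation']).as_matrix().T
    return s['origin']+d*((z-s['origin'][2])/d[:,2])[:,None]
def cloud(s):
    h,w=s['depth'].shape; F=f(s); v,u=np.mgrid[:h,:w]; d=s['depth']
    p=np.stack([(u-s['cx'])/F*d,-(v-s['cy'])/F*d,-d],-1)
    return p@R.from_euler('xyz',s['orientation']).as_matrix().T+s['origin']
def proj(s,P):
    c=(np.atleast_2d(P)-s['origin'])@R.from_euler('xyz',s['orientation']).as_matrix()
    return np.c_[s['cx']+f(s)*c[:,0]/-c[:,2], s['cy']+f(s)*c[:,1]/c[:,2]]
def rect(P):                            # xy points -> min area rect, m
    (c,wh,a)=cv2.minAreaRect((P[:,:2]*1000).astype(np.float32)); return np.round(c,1),np.round(wh,1),round(a,2)
def blobs(m,amin,amax):
    n,l,st,c=cv2.connectedComponentsWithStats(m.astype(np.uint8))
    return [(l==i,c[i]) for i in range(1,n) if amin<=st[i,4]<=amax]
def snap(n,name=None):
    s=robot.snapshot(n)
    if name: cv2.imwrite(f'pics/{name}.png',cv2.cvtColor(s['image'],cv2.COLOR_RGB2BGR))
    return s
def go(pos,yaw,w=None):                 # delta to reach world pos (m), tool down with tool yaw
    o=robot.get_obs(); A=R.from_euler('xyz',o['ee_rot'])
    B=R.from_euler('xyz',[np.pi,0,yaw]); r=(A.inv()*B).as_rotvec(); t=A.inv().apply(np.array(pos)-o['tool_pos'])*100
    return np.round(r,3).tolist(),np.round(t,2).tolist()
E
python3 - <<'E'
from h import *
s=pickle.load(open('top0.pkl','rb')); X=cloud(s); hsv=cv2.cvtColor(s['image'],cv2.COLOR_RGB2HSV)
z=X[...,2]; print('bench z',np.median(z[300:340,150:240]))
H,S,V=[hsv[...,i].astype(int) for i in range(3)]
print('hsv',hsv[258,306],hsv[264,373],hsv[163,205],hsv[200,240])
roi=np.zeros(z.shape,bool); roi[140:290,160:480]=1
# deck
m=roi&(z>.035)&(z<.055); m[:, 355:]=0; m[:142]=0;m[220:]=0
for b,c in blobs(m,1500,99999): print('deck',c,rect(X[b]),np.median(z[b]))
mb=roi&(V<70)&(z>.06)
for b,c in blobs(mb,40,900): 
    t=b&(z>np.percentile(z[b],50)-.006); print('dark',c,t.sum(),rect(X[t]),np.median(z[t]))
mw=roi&(V>120)&(z>-.01)&(z<.09)&(np.arange(420)[:,None]>222)
for b,c in blobs(mw,80,3000):
    print('white',c,b.sum(),rect(X[b]),np.percentile(z[b],[20,50,95]))
mt=roi&(z>.015)&(z<.04)&(np.arange(560)[None]>380)&(np.arange(420)[:,None]<230)
for b,c in blobs(mt,80,9000): print('tray',c,rect(X[b]),np.median(z[b]))
E
```

```text
bench z -0.00045382402020710533
hsv [ 60   6 164] [ 53   4 231] [113  17 123] [114   5 246]
deck [265.65851223 181.59897654] (array([630.7,  70.1]), array([450.7, 171.4]), 85.83) 0.04447220810906982
dark [204.08333333 164.49479167] 172 (array([664.3, 231.4]), array([37.2, 36.7]), 83.72) 0.08043571856505372
dark [243.2568306  167.02185792] 167 (array([568.6,  97.3]), array([228.5,  45.8]), 18.71) 0.08056958750817689
dark [281.86904762 169.57738095] 151 (array([648.8,  22.5]), array([32.1, 38.7]), 89.62) 0.08041462514058795
dark [325.8057554  171.10791367] 105 (array([644. , -95.9]), array([33. , 38.2]), 67.07) 0.08772976748412176
dark [472.23280423 276.23280423] 124 (array([ 365.5, -448.4]), array([13.3, 58.9]), 80.43) 0.1621631381259494
white [309.3825441  248.28690808] 1077 (array([435.6, -53.8]), array([ 67.1, 127.9]), 75.54) [0.00482833 0.00904077 0.06027191]
white [374.21229587 249.40826129] 1041 (array([ 432.4, -235.8]), array([ 70.5, 127.9]), 84.68) [0.00521795 0.00907651 0.06102365]
white [246.88448845 251.65676568] 303 (array([427.9, 120.1]), array([52.1, 53.7]), 89.72) [0.06524263 0.06847853 0.07351692]
white [449.59885932 252.95627376] 526 (array([ 420.2, -443.9]), array([82.9, 51. ]), 89.41) [0.02027436 0.02395727 0.02907495]
tray [461.0668693  143.65045593] (array([ 729. , -463.9]), array([125.5,  26.3]), 79.28) 0.03320565981126666
tray [428.15433404 199.07188161] (array([ 566.8, -378.1]), array([120.4, 202.3]), 2.48) 0.02756955330610067
```

Run:
```python
from h import *
yaw=-.0733; Rz=R.from_euler('z',yaw)
O=np.array([.6351,.1299,0])
for n in ('top','side'):
    s=pickle.load(open(n+'0.pkl','rb')); X=cloud(s); V=s['image'].max(-1).astype(int); hsv=cv2.cvtColor(s['image'],cv2.COLOR_RGB2HSV)
    L=Rz.inv().apply((X-O).reshape(-1,3)).reshape(X.shape)*1000
    for y0 in(-105,0,105):
        m=(abs(L[...,1]-y0)<35)&(L[...,0]>-20)&(L[...,0]<60)&(L[...,2]>77)&(L[...,2]<85)&(V<150)
        print(n,'block',y0,m.sum(),rect(L[m]/1000),np.median(L[m][:,2]).round(1), np.percentile(L[m][:,0],[1,99]).round(1),np.percentile(L[m][:,1],[1,99]).round(1))
    m=(L[...,0]>-100)&(L[...,0]<100)&(abs(L[...,1])<150)&(abs(L[...,2]-45)<4); print(n,'deck x,y',np.percentile(L[m][:,0],[.5,99.5]).round(1),np.median(L[m][:,2]).round(1))
    m=(abs(L[...,0]-30)<40)&(abs(L[...,1]+225)<40)&(L[...,2]>85)&(L[...,2]<100); print('knob',rect(L[m]/1000),np.median(L[m][:,2]))
    m=(abs(L[...,0]+50)<25)&(abs(L[...,1]+225)<25)&(L[...,2]>62)&(L[...,2]<75); print('button',m.sum(),L[m].mean(0).round(1))
    for c in((435.6,-53.8),(432.4,-235.8)):
        near=(np.hypot(X[...,0]*1000-c[0],X[...,1]*1000-c[1])<80)
        a=near&(X[...,2]>.003)&(X[...,2]<.016)&(V>100); b=near&(X[...,2]>.054)&(X[...,2]<.066)
        P=X[a|(near&(X[...,2]>.003)&(V>100))]
        print(n,'carrier',rect(P),'plate z',np.median(X[a][:,2]).round(4),'caps',rect(X[b]),X[b].mean(0).round(4))
```

```text
top block -105 150 (array([  23. , -105.3]), array([38.8, 38.8]), 88.2) 80.9 [ 4.  42.3] [-124.5  -86.7]
top block 0 181 (array([22.8, -0.2]), array([38. , 40.1]), 3.39) 80.7 [ 3.9 42.1] [-19.7  19.7]
top block 105 170 (array([ 23.1, 105. ]), array([40.4, 39.5]), 88.77) 80.6 [ 3.7 42.4] [ 84.8 124.7]
top deck x,y [-85.1  83.9] 44.7
knob (array([  29.7, -224.9]), array([14. , 49.2]), 38.93) 89.98539126340033
button 53 [ -51.4 -223.4   66.2]
top carrier (array([436.6, -53.5]), array([ 67.1, 127.3]), 75.13) plate z 0.0075 caps (array([459.8, -58.4]), array([34.9, 57.7]), 78.59) [ 0.458  -0.0577  0.0591]
top carrier (array([ 432.3, -234. ]), array([ 67.3, 127.3]), 84.87) plate z 0.0076 caps (array([ 455.3, -235. ]), array([37.3, 54.4]), 88.54) [ 0.4562 -0.2349  0.0595]
side block -105 202 (array([  20.8, -105.5]), array([40.4, 41.9]), 1.88) 80.4 [ 1.2 40.6] [-125.9  -85. ]
side block 0 162 (array([21.3, -1.3]), array([40.9, 46. ]), 1.1) 80.4 [ 1.  41.3] [-21.7  19.2]
side block 105 129 (array([ 21., 105.]), array([40.4, 43.6]), 1.46) 80.2 [ 1.2 40.7] [ 83.7 125.6]
side deck x,y [-87.6  81.7] 44.8
knob (array([  27.5, -225.5]), array([16.9, 50.4]), 38.41) 90.25165924859557
button 85 [ -53.1 -227.3   65.9]
side carrier (array([434. , -53.4]), array([ 70.1, 124.7]), 75.39) plate z 0.0078 caps (array([455.6, -58.9]), array([34.3, 55. ]), 77.24) [ 0.4558 -0.0605  0.0588]
side carrier (array([ 433.1, -218.3]), array([ 97.5, 123.8]), 84.82) plate z 0.0078 caps (array([ 453.1, -235.7]), array([34.3, 54. ]), 85.11) [ 0.4534 -0.2377  0.0588]
```

```bash
cat >> h.py <<'E'
YAW=-.0733; O=np.array([.634,.130,0])
def sh(x,y,z): return O+R.from_euler('z',YAW).apply([x/1000,y/1000,z/1000])   # shaker mm -> world
TR=np.array([.566,-.378,0])
def st():
    o=robot.get_obs(); print('t',o['time'],'p',o['tool_pos'].round(4),'r',o['ee_rot'].round(3),'F',o['wrist_force'].round(1),'T',o['wrist_torque'].round(3),'w',round(o['width'],4),'ff',round(o['finger_force'],1),'q6',o['joint_positions'][5].round(2))
E
python3 - <<'E'
from h import *
for y in(-105,0,105):
  p=sh(22,y,51); print(y,p.round(4))
p=sh(22,-105,51)
print(go(p+[0,0,.1],YAW+np.pi),go(p,YAW+np.pi))
E
```

```text
-105 [0.6483 0.0237 0.051 ]
0 [0.6559 0.1284 0.051 ]
105 [0.6636 0.2331 0.051 ]
([-0.002, -0.001, -0.358], [-57.92, -25.72, 5.38]) ([-0.002, -0.001, -0.358], [-57.92, -25.7, 15.38])
```

Request:
move_arm(deltas=[0,0,0,-35,-15,0,-0.4,0,0,0,-35,-15,0,-0.4,0,0,0,-35,-15,0,-0.4,0,0,0,-35,-15,0,-0.4,0,0,0,-35,-15,0,-0.4,0,0,0,-35,-15,0,-0.4,0,0,0,-35,-15,0,-0.4,0,0,0,-35,-15,0,-0.4])

```text
time: 0.9
tool_pos: [0.4866, 0.2143, 0.2048]
ee_rot: [-3.14, -0.0, 2.708]
wrist_force: [-0.1, -0.2, 0.5]
width: 0.066
finger_force: 0.0
```

Run:
```python
from h import *
st(); p=sh(22,-105,51)
print(go(p+[0,0,.1],YAW+np.pi),go(p,YAW+np.pi))
```

```text
t 0.9 p [0.4866 0.2143 0.2048] r [-3.14  -0.     2.708] F [-0.1 -0.2  0.5] T [0.054 0.045 0.02 ] w 0.066 ff 0.0 q6 -0.83
([-0.001, -0.0, -0.36], [-22.68, -10.5, 5.39]) ([-0.001, -0.0, -0.36], [-22.68, -10.49, 15.39])
```

Request:
move_arm(deltas=[0,0,-0.36,-22.7,-10.5,5.4,-0.4,0,0,-0.36,-22.7,-10.5,5.4,-0.4,0,0,-0.36,-22.7,-10.5,5.4,-0.4,0,0,-0.36,-22.7,-10.5,5.4,-0.4,0,0,-0.36,-22.7,-10.5,5.4,-0.4,0,0,-0.36,-22.7,-10.5,5.4,-0.4,0,0,-0.36,-22.7,-10.5,10,-0.4,0,0,-0.36,-22.7,-10.5,10,-0.4])

```text
time: 1.7
tool_pos: [0.6425, 0.0272, 0.0975]
ee_rot: [3.141, -0.015, 3.07]
wrist_force: [-0.3, 0.4, -2.0]
width: 0.0661
finger_force: 0.0
```

Run:
```python
from h import *
st(); p=sh(22,-105,51)
print(go(p,YAW+np.pi))
```

```text
t 1.7 p [0.6425 0.0272 0.0975] r [ 3.141 -0.015  3.07 ] F [-0.3  0.4 -2. ] T [ 0.006 -0.013 -0.004] w 0.0661 ff 0.0 q6 -1.55
([0.0, -0.015, 0.002], [-0.67, -0.31, 4.64])
```

Request:
move_arm(deltas=[0,0,0,0,0,2,-0.4,0,0,0,0,0,5.2,-0.4,0,0,0,0,0,5.2,-0.4,0,0,0,0,0,5.2,-0.4])

```text
time: 2.1
tool_pos: [0.6471, 0.0279, 0.0543]
ee_rot: [3.141, -0.001, 3.072]
wrist_force: [0.2, -0.0, 0.2]
width: 0.0659
finger_force: 0.0
```

Run:
```python
from h import *
st(); p=sh(22,-105,51)
print(go(p,YAW+np.pi))
```

```text
t 2.1 p [0.6471 0.0279 0.0543] r [ 3.141e+00 -1.000e-03  3.072e+00] F [ 0.2 -0.   0.2] T [0.001 0.04  0.009] w 0.0659 ff 0.0 q6 -1.55
([0.0, -0.001, 0.004], [-0.14, -0.42, 0.33])
```

Request:
move_arm(deltas=[0,0,0,-0.1,-0.4,0.3,-0.4,0,0,0,-0.1,-0.4,0.3,1,0,0,0,-0.1,-0.4,0.3,1,0,0,0,-0.1,-0.4,0.3,1,0,0,0,-0.1,-0.4,0.3,1,0,0,0,-0.1,-0.4,-2,1,0,0,0,-0.1,-0.4,-6,1,0,0,0,-0.1,-0.4,-11,1])

```text
time: 2.9
tool_pos: [0.6464, 0.0231, 0.1615]
ee_rot: [-3.142, -0.007, 3.071]
wrist_force: [0.5, 0.1, -0.5]
width: 0.0397
finger_force: 30.0
```

Run:
```python
from h import *
st(); 
print(go(TR+[0,-.062,.15],1.614),go(TR+[0,-.062,.012],1.614))
```

```text
t 2.9 p [0.6464 0.0231 0.1615] r [-3.142 -0.007  3.071] F [ 0.5  0.1 -0.5] T [ 0.015 -0.098 -0.007] w 0.0397 ff 30.0 q6 -1.55
([-0.005, -0.005, 1.457], [4.73, -46.77, 1.18]) ([-0.005, -0.005, 1.457], [4.64, -46.77, 14.98])
```

Request:
move_arm(deltas=[0,0,1.46,4.7,-46.8,1,1,0,0,1.46,4.7,-46.8,1,1,0,0,1.46,4.7,-46.8,1,1,0,0,1.46,4.7,-46.8,1,1,0,0,1.46,4.7,-46.8,1,1,0,0,1.46,4.7,-46.8,1,1,0,0,1.46,4.7,-46.8,1,1,0,0,1.46,4.7,-46.8,1,1])

```text
time: 3.7
tool_pos: [0.5795, -0.3728, 0.1548]
ee_rot: [3.142, -0.0, 1.865]
wrist_force: [0.5, 0.4, -0.0]
width: 0.0398
finger_force: 30.0
```

Run:
```python
from h import *
st(); 
print(go(TR+[0,-.062,.10],1.614),go(TR+[0,-.062,.012],1.614))
```

```text
t 3.7 p [ 0.5795 -0.3728  0.1548] r [ 3.142 -0.     1.865] F [ 0.5  0.4 -0. ] T [-0.094  0.005  0.026] w 0.0398 ff 30.0 q6 -0.95
([0.0, -0.0, 0.251], [-6.04, -3.24, 5.48]) ([0.0, -0.0, 0.251], [-6.04, -3.24, 14.28])
```

Request:
move_arm(deltas=[0,0,0.25,-6.0,-3.2,3,1,0,0,0.25,-6.0,-3.2,7,1,0,0,0.25,-6.0,-3.2,11,1,0,0,0.25,-6.0,-3.2,14,1,0,0,0.25,-6.0,-3.2,14.1,1,0,0,0.25,-6.0,-3.2,14.1,1,0,0,0.25,-6.0,-3.2,14.1,-0.6,0,0,0.25,-6.0,-3.2,14.1,-0.6])

```text
time: 4.5
tool_pos: [0.5682, -0.4382, 0.0157]
ee_rot: [3.14, 0.002, 1.621]
wrist_force: [-0.1, 0.0, -0.4]
width: 0.0524
finger_force: 0.0
```

Run:
```python
from h import *
st(); p=sh(22,0,51)
print(go(p+[0,0,.1],YAW+np.pi),go(p,YAW+np.pi))
```

```text
t 4.5 p [ 0.5682 -0.4382  0.0157] r [3.140e+00 2.000e-03 1.621e+00] F [-0.1  0.  -0.4] T [-0.061  0.079  0.024] w 0.0524 ff 0.0 q6 -0.79
([0.0, 0.003, -1.447], [56.12, 11.64, -13.61]) ([0.0, 0.003, -1.447], [56.14, 11.62, -3.61])
```

Request:
move_arm(deltas=[0,0,0,0,0,-4,-0.6,0,0,0,0,0,-8.5,-0.6,0,0,-1.4,55,11.5,-13,-0.4,0,0,-1.4,55,11.5,-13,-0.4,0,0,-1.4,55,11.5,-13,-0.4,0,0,-1.4,55,11.5,-13,-0.4,0,0,-1.4,55,11.5,-13,-0.4,0,0,-1.4,55,11.5,-13,-0.4])

```text
time: 5.3
tool_pos: [0.6143, -0.1404, 0.1247]
ee_rot: [3.141, 0.003, 2.527]
wrist_force: [-0.1, -0.9, 0.3]
width: 0.0658
finger_force: 0.0
```

Run:
```python
from h import *
st(); p=sh(22,0,51)
print(go(p+[0,0,.1],YAW+np.pi),go(p,YAW+np.pi))
```

```text
t 5.3 p [ 0.6143 -0.1404  0.1247] r [3.141e+00 3.000e-03 2.527e+00] F [-0.1 -0.9  0.3] T [-0.012 -0.078 -0.023] w 0.0658 ff 0.0 q6 -1.27
([0.0, 0.003, -0.541], [12.08, 24.36, -2.63]) ([0.0, 0.003, -0.541], [12.11, 24.35, 7.37])
```

Request:
move_arm(deltas=[0,0,-0.54,11,22.5,-1.5,-0.4,0,0,-0.54,11,22.5,-1.5,-0.4,0,0,-0.54,11,22.5,-1.5,-0.4,0,0,-0.54,11,22.5,-1.5,-0.4,0,0,-0.54,11,22.5,-1.5,-0.4,0,0,-0.54,11,22.5,-1.5,-0.4,0,0,-0.54,11,22.5,-1.5,-0.4,0,0,-0.54,11,22.5,-1.5,-0.4])

```text
time: 6.1
tool_pos: [0.6553, 0.1036, 0.1385]
ee_rot: [-3.141, 0.001, 3.06]
wrist_force: [-0.1, 0.3, 0.2]
width: 0.0658
finger_force: 0.0
```

Run:
```python
from h import *
st(); p=sh(22,0,51)
print(go(p,YAW+np.pi))
```

```text
t 6.1 p [0.6553 0.1036 0.1385] r [-3.141e+00  1.000e-03  3.060e+00] F [-0.1  0.3  0.2] T [ 0.013  0.017 -0.01 ] w 0.0658 ff 0.0 q6 -1.42
([-0.001, 0.001, -0.008], [0.15, 2.48, 8.75])
```

Request:
move_arm(deltas=[0,0,-0.008,0.15,2.45,1,-0.4,0,0,-0.008,0.15,2.45,4,-0.4,0,0,-0.008,0.15,2.45,8.7,-0.4,0,0,-0.008,0.15,2.45,8.7,-0.4,0,0,-0.008,0.15,2.45,8.7,1,0,0,-0.008,0.15,2.45,8.7,1,0,0,-0.008,0.15,2.45,8.7,1,0,0,-0.008,0.15,2.45,8.7,1])

```text
time: 6.9
tool_pos: [0.6563, 0.1287, 0.0521]
ee_rot: [3.142, 0.002, 3.068]
wrist_force: [-0.9, -1.5, 1.2]
width: 0.0397
finger_force: 30.0
```

Run:
```python
from h import *
st(); 
print(go(TR+[0,0,.15],1.614),go(TR+[0,0,.012],1.614))
```

```text
t 6.9 p [0.6563 0.1287 0.0521] r [3.142e+00 2.000e-03 3.068e+00] F [-0.9 -1.5  1.2] T [-0.153  0.04   0.015] w 0.0397 ff 30.0 q6 -1.39
([0.001, 0.001, 1.454], [5.28, -51.2, -9.8]) ([0.001, 0.001, 1.454], [5.3, -51.2, 4.0])
```

Request:
move_arm(deltas=[0,0,0,0,0,-3,1,0,0,0,0,0,-8,1,0,0,1.45,5.3,-51.2,-10,1,0,0,1.45,5.3,-51.2,-10,1,0,0,1.45,5.3,-51.2,-10,1,0,0,1.45,5.3,-51.2,-10,1,0,0,1.45,5.3,-51.2,-10,1,0,0,1.45,5.3,-51.2,-10,1])

```text
time: 7.7
tool_pos: [0.6026, -0.1677, 0.1431]
ee_rot: [3.141, 0.0, 2.163]
wrist_force: [0.9, 0.4, -1.2]
width: 0.0398
finger_force: 30.0
```

Run:
```python
from h import *
st(); 
print(go(TR+[0,0,.10],1.614),go(TR+[0,0,.012],1.614))
```

```text
t 7.7 p [ 0.6026 -0.1677  0.1431] r [3.141 0.    2.163] F [ 0.9  0.4 -1.2] T [-0.026  0.003 -0.023] w 0.0398 ff 30.0 q6 -0.95
([0.001, 0.0, 0.549], [-15.4, -14.78, 4.31]) ([0.001, 0.0, 0.549], [-15.4, -14.78, 13.11])
```

Request:
move_arm(deltas=[0,0,0.55,-15.4,-14.8,0,1,0,0,0.55,-15.4,-14.8,0,1,0,0,0.55,-15.4,-14.8,0,1,0,0,0.55,-15.4,-14.8,0,1,0,0,0.55,-15.4,-14.8,5,1,0,0,0.55,-15.4,-14.8,9,1,0,0,0.55,-15.4,-14.8,13,1,0,0,0.55,-15.4,-14.8,13.1,1])

```text
time: 8.5
tool_pos: [0.5662, -0.3758, 0.0075]
ee_rot: [-3.138, -0.004, 1.618]
wrist_force: [-0.8, -0.6, -0.9]
width: 0.0398
finger_force: 30.0
```

Run:
```python
from h import *
st(); p=sh(22,105,51)
print(go(TR+[0,0,.012],1.614),go(p+[0,0,.1],YAW+np.pi))
```

```text
t 8.5 p [ 0.5662 -0.3758  0.0075] r [-3.138 -0.004  1.618] F [-0.8 -0.6 -0.9] T [-0.043  0.04   0.03 ] w 0.0398 ff 30.0 q6 -0.72
([-0.003, -0.004, 0.004], [-0.21, -0.03, -0.45]) ([-0.0, -0.005, -1.45], [60.41, 12.57, -14.18])
```

Request:
move_arm(deltas=[0,0,0,0,0,-0.4,1,0,0,0,0,0,-0.4,-0.6,0,0,0,0,0,-0.4,-0.6,0,0,0,0,0,-4,-0.6,0,0,0,0,0,-9,-0.4,0,0,-1.45,60.4,12.6,-14.2,-0.4,0,0,-1.45,60.4,12.6,-14.2,-0.4,0,0,-1.45,60.4,12.6,-14.2,-0.4])

```text
time: 9.3
tool_pos: [0.5917, -0.228, 0.1164]
ee_rot: [3.139, 0.003, 2.074]
wrist_force: [1.2, 0.2, 0.8]
width: 0.0656
finger_force: 0.0
```

Run:
```python
from h import *
st(); p=sh(22,105,51)
print(go(p+[0,0,.1],YAW+np.pi))
```

```text
t 9.3 p [ 0.5917 -0.228   0.1164] r [3.139e+00 3.000e-03 2.074e+00] F [1.2 0.2 0.8] T [0.005 0.022 0.012] w 0.0656 ff 0.0 q6 -0.96
([0.001, 0.004, -0.995], [36.92, 28.53, -3.49])
```

Request:
move_arm(deltas=[0,0,-0.99,36.9,28.5,-3.5,-0.4,0,0,-0.99,36.9,28.5,-3.5,-0.4,0,0,-0.99,36.9,28.5,-3.5,-0.4,0,0,-0.99,36.9,28.5,-3.5,-0.4,0,0,-0.99,36.9,28.5,-3.5,-0.4,0,0,-0.99,36.9,28.5,-3.5,-0.4,0,0,-0.99,36.9,28.5,-3.5,-0.4,0,0,-0.99,36.9,28.5,-3.5,-0.4])

```text
time: 10.1
tool_pos: [0.6548, 0.1671, 0.1459]
ee_rot: [3.141, 0.002, 3.061]
wrist_force: [0.3, 0.3, -0.2]
width: 0.0661
finger_force: 0.0
```

Run:
```python
from h import *
st(); p=sh(22,105,51)
print(go(p,YAW+np.pi))
```

```text
t 10.1 p [0.6548 0.1671 0.1459] r [3.141e+00 2.000e-03 3.061e+00] F [ 0.3  0.3 -0.2] T [-0.015 -0.053  0.039] w 0.0661 ff 0.0 q6 -1.32
([0.0, 0.002, -0.008], [-0.32, 6.65, 9.5])
```

Request:
move_arm(deltas=[0,0,-0.008,-0.3,6.6,0,-0.4,0,0,-0.008,-0.3,6.6,1,-0.4,0,0,-0.008,-0.3,6.6,5,-0.4,0,0,-0.008,-0.3,6.6,9.4,-0.4,0,0,-0.008,-0.3,6.6,9.4,-0.4,0,0,-0.008,-0.3,6.6,9.4,1,0,0,-0.008,-0.3,6.6,9.4,1,0,0,-0.008,-0.3,6.6,9.4,1])

```text
time: 10.9
tool_pos: [0.6635, 0.23, 0.0515]
ee_rot: [3.141, 0.001, 3.066]
wrist_force: [0.9, 1.0, -0.9]
width: 0.045
finger_force: 0.3
```

Run:
```python
from h import *
st(); 
print(go(TR+[0,.062,.15],1.614),go(TR+[0,.062,.012],1.614))
```

```text
t 10.9 p [0.6635 0.23   0.0515] r [3.141e+00 1.000e-03 3.066e+00] F [ 0.9  1.  -0.9] T [ 0.148 -0.003  0.031] w 0.045 ff 0.3 q6 -1.24
([0.001, 0.001, 1.452], [5.59, -55.17, -9.88]) ([0.001, 0.001, 1.452], [5.61, -55.18, 3.92])
```

Request:
move_arm(deltas=[0,0,0,0,0,0,1,0,0,0,0,0,0,1,0,0,0,0,0,-3,1,0,0,0,0,0,-8,1,0,0,1.45,5.6,-55.2,-10,1,0,0,1.45,5.6,-55.2,-10,1,0,0,1.45,5.6,-55.2,-10,1,0,0,1.45,5.6,-55.2,-10,1])

```text
time: 11.7
tool_pos: [0.6271, 0.0317, 0.1372]
ee_rot: [-3.141, 0.0, 2.461]
wrist_force: [0.1, -0.4, -0.8]
width: 0.04
finger_force: 30.0
```

Run:
```python
from h import *
st(); 
print(go(TR+[0,.062,.15],1.614))
```

```text
t 11.7 p [0.6271 0.0317 0.1372] r [-3.141  0.     2.461] F [ 0.1 -0.4 -0.8] T [-0.049 -0.023 -0.042] w 0.04 ff 30.0 q6 -0.93
([-0.001, 0.0, 0.847], [-17.13, -30.87, -1.25])
```

Request:
move_arm(deltas=[0,0,0.85,-17.1,-30.9,-1,1,0,0,0.85,-17.1,-30.9,-1,1,0,0,0.85,-17.1,-30.9,-1,1,0,0,0.85,-17.1,-30.9,-1,1,0,0,0.85,-17.1,-30.9,-1,1,0,0,0.85,-17.1,-30.9,-1,1,0,0,0.85,-17.1,-30.9,-1,1,0,0,0.85,-17.1,-30.9,-1,1])

```text
time: 12.5
tool_pos: [0.566, -0.321, 0.1466]
ee_rot: [-3.14, 0.003, 1.609]
wrist_force: [0.2, 0.0, -0.5]
width: 0.0396
finger_force: 30.0
```

Run:
```python
from h import *
st(); 
print(go(TR+[0,.062,.012],1.614))
```

```text
t 12.5 p [ 0.566  -0.321   0.1466] r [-3.140e+00  3.000e-03  1.609e+00] F [ 0.2  0.  -0.5] T [-0.008  0.049  0.006] w 0.0396 ff 30.0 q6 -0.64
([-0.002, 0.003, -0.005], [0.53, 0.05, 13.46])
```

Request:
move_arm(deltas=[0,0,0,0.4,0,5,1,0,0,0,0.4,0,9,1,0,0,0,0.4,0,13,1,0,0,0,0.4,0,13.3,1,0,0,0,0.4,0,13.3,-0.6,0,0,0,0.4,0,13.3,-0.6,0,0,0,0.4,0,9,-0.6,0,0,0,0.4,0,4,-0.6])

```text
time: 13.3
tool_pos: [0.5671, -0.3096, 0.1073]
ee_rot: [-3.138, -0.003, 1.617]
wrist_force: [-0.1, -0.6, -0.2]
width: 0.0681
finger_force: 0.0
```

Run:
```python
from h import *
st()
s=snap('top','top1'); pickle.dump(s,open('top1.pkl','wb')); X=cloud(s); V=s['image'].max(-1).astype(int)
for c in((435.6,-53.8),(432.4,-235.8)):
    near=(np.hypot(X[...,0]*1000-c[0],X[...,1]*1000-c[1])<100); near[:222]=0
    b=near&(X[...,2]>.054)&(X[...,2]<.066)
    print('carrier',rect(X[near&(X[...,2]>.003)&(X[...,2]<.07)&(V>100)]),'caps',rect(X[b]),X[b].mean(0).round(4))
```

```text
t 13.3 p [ 0.5671 -0.3096  0.1073] r [-3.138e+00 -3.000e-03  1.617e+00] F [-0.1 -0.6 -0.2] T [-0.045  0.024  0.019] w 0.0681 ff 0.0 q6 -0.63
carrier (array([435.5, -53.2]), array([ 65.6, 126.7]), 75.01) caps (array([456.1, -58.7]), array([33.1, 57.3]), 76.34) [ 0.4574 -0.0585  0.059 ]
carrier (array([ 443.8, -230.3]), array([ 70.9, 148.4]), 75.53) caps (array([ 456.3, -235.2]), array([32.5, 58. ]), 84.58) [ 0.4604 -0.2327  0.0592]
```

View pics/top1.png

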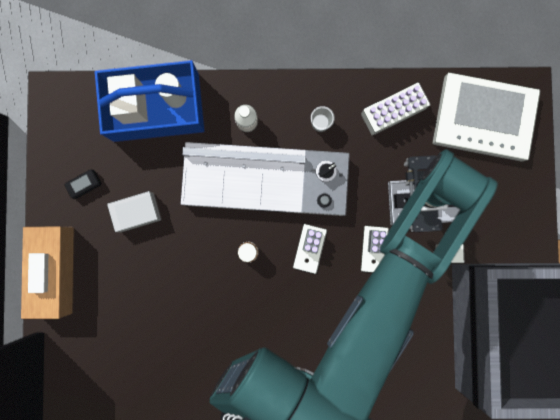

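The pins are now clear, around (205,163) to (282,170), and the blocks are in the tray at about (427,201). Both carriers are still where they were. Next is the left carrier.

Run:
```python
from h import *
print(go([.4563,-.0590,.11],2.883))
```

```text
([0.005, 0.017, -1.266], [25.92, -10.43, 0.69])
```

Request:
move_arm(deltas=[0,0,-1.266,25.9,-10.4,0,-0.4,0,0,-1.266,25.9,-10.4,0,-0.4,0,0,-1.266,25.9,-10.4,0,-0.4,0,0,-1.266,25.9,-10.4,0,-0.4,0,0,-1.266,25.9,-10.4,0,-0.4,0,0,-1.266,25.9,-10.4,0,-0.4,0,0,-1.266,25.9,-10.4,0,-0.4,0,0,-1.266,25.9,-10.4,0,-0.4])

```text
time: 14.15
tool_pos: [0.4531, -0.0557, 0.1098]
ee_rot: [3.141, 0.005, 2.825]
wrist_force: [0.0, 0.2, 0.2]
width: 0.0658
finger_force: 0.0
```

Run:
```python
from h import *
st();print(go([.4563,-.0590,.016],2.883))
```

```text
t 14.15 p [ 0.4531 -0.0557  0.1098] r [3.141 0.005 2.825] F [0.  0.2 0.2] T [ 0.048  0.012 -0.024] w 0.0658 ff 0.0 q6 -1.5
([0.0, 0.005, -0.058], [-0.37, -0.22, 9.39])
```

Request:
move_arm(deltas=[0,0,-0.06,-0.4,-0.2,3,-0.4,0,0,-0.06,-0.4,-0.2,7,-0.4,0,0,-0.06,-0.4,-0.2,9,-0.4,0,0,-0.06,-0.4,-0.2,9.1,-0.4,0,0,-0.06,-0.4,-0.2,9.1,-0.4])

```text
time: 14.65
tool_pos: [0.4567, -0.06, 0.0179]
ee_rot: [3.141, 0.003, 2.877]
wrist_force: [-0.3, -0.2, -0.1]
width: 0.0657
finger_force: 0.0
```

Run:
```python
from h import *
st();print(go([.4563,-.0590,.016],2.883))
```

```text
t 14.65 p [ 0.4567 -0.06    0.0179] r [3.141e+00 3.000e-03 2.877e+00] F [-0.3 -0.2 -0.1] T [0.051 0.001 0.062] w 0.0657 ff 0.0 q6 -1.56
([0.0, 0.003, -0.006], [0.06, 0.08, 0.19])
```

Request:
move_arm(deltas=[0,0,-0.006,0,0.1,0.2,-0.4,0,0,-0.006,0,0.1,0.2,1,0,0,-0.006,0,0.1,0.2,1,0,0,-0.006,0,0.1,0.2,1,0,0,-0.006,0,0.1,0.2,1,0,0,-0.006,0,0.1,0.2,1])

```text
time: 15.25
tool_pos: [0.4562, -0.0588, 0.0148]
ee_rot: [3.141, 0.001, 2.883]
wrist_force: [0.1, 0.2, 2.4]
width: 0.0399
finger_force: 30.0
```

Run:
```python
from h import *
st();p=sh(-26-60,-105,16+45+40);print(p,go(p,YAW))
```

```text
t 15.25 p [ 0.4562 -0.0588  0.0148] r [3.141e+00 1.000e-03 2.883e+00] F [0.1 0.2 2.4] T [ 0.049 -0.011  0.008] w 0.0399 ff 30.0 q6 -1.56
[0.54054132 0.03158011 0.101     ] ([0.001, -0.0, 2.956], [-5.84, 10.9, -8.62])
```

Request:
move_arm(deltas=[0,0,0,0,0,-4,1,0,0,0,0,0,-8,1,0,0,0,0,0,-12,1,0,0,1.3,-1,2,-12,1,0,0,1.3,-1,2,-12,1,0,0,1.3,-1,2,-12,1,0,0,1.3,-1,2,-12,1,0,0,1.3,-1,2,-12,1])

```text
time: 16.05
tool_pos: [0.4699, -0.0419, 0.1331]
ee_rot: [-3.14, -0.002, 2.127]
wrist_force: [-0.4, -0.4, -2.8]
width: 0.0399
finger_force: 30.0
```

Run:
```python
from h import *
st();p=sh(-26-60,-105,0);p[2]=.13;print(p,go(p,YAW))
```

```text
t 16.05 p [ 0.4699 -0.0419  0.1331] r [-3.140e+00 -2.000e-03  2.127e+00] F [-0.4 -0.4 -2.8] T [-0.022  0.037 -0.029] w 0.0399 ff 30.0 q6 -0.77
[0.54054132 0.03158011 0.13      ] ([-0.003, 0.001, 2.2], [2.51, 9.88, 0.29])
```

Request:
move_arm(deltas=[0,0,1.2,2.5,9.9,0,1,0,0,1.2,2.5,9.9,0,1,0,0,1.2,2.5,9.9,0,1,0,0,1.2,2.5,9.9,0,1,0,0,1.2,2.5,9.9,0,1,0,0,1.2,2.5,9.9,0,1,0,0,1.2,2.5,9.9,0,1,0,0,1.2,2.5,9.9,0,1])

```text
time: 16.85
tool_pos: [0.5403, 0.0319, 0.1328]
ee_rot: [-3.139, 0.002, 0.94]
wrist_force: [0.0, -0.3, -2.5]
width: 0.0396
finger_force: 30.0
```

Request:
move_arm(deltas=[0,0,1.0,0,0,0,1,0,0,1.0,0,0,0,1,0,0,1.0,0,0,0,1,0,0,1.0,0,0,0,1,0,0,1.0,0,0,0,1,0,0,1.0,0,0,0,1,0,0,1.0,0,0,0,1,0,0,1.0,0,0,0,1])

```text
time: 17.65
tool_pos: [0.5404, 0.0318, 0.133]
ee_rot: [3.142, 0.003, -0.053]
wrist_force: [0.4, 0.7, -2.3]
width: 0.0397
finger_force: 30.0
```

Run:
```python
from h import *
st();p=sh(-26-60,-105,0);p[2]=.071;print(p,go(p,YAW))
s=snap('top'); t=snap('side','side1'); pickle.dump((s,t),open('c1.pkl','wb'))
```

```text
t 17.65 p [0.5404 0.0318 0.133 ] r [ 3.142e+00  3.000e-03 -5.300e-02] F [ 0.4  0.7 -2.3] T [ 0.026  0.176 -0.028] w 0.0397 ff 30.0 q6 1.58
[0.54054132 0.03158011 0.071     ] ([0.0, 0.003, 0.02], [0.03, 0.02, 6.2])
```

View pics/side1.png

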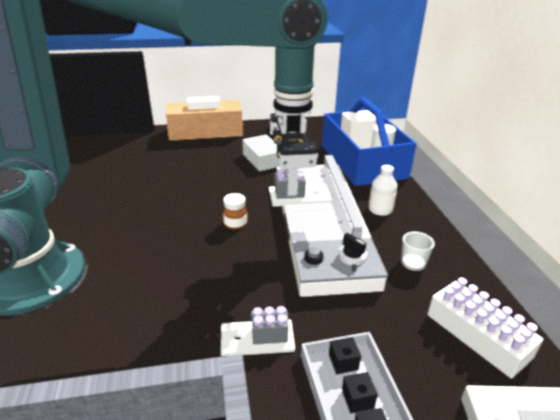

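The side view shows the carrier hanging level over the shaker at (297,190), with its tongue toward the bar. The blocks lie in the tray, around (345,355) and (360,390).

Run:
```python
from h import *
s,t=pickle.load(open('c1.pkl','rb'))
o=np.array([.5404,.0318,.133]); Rt=R.from_euler('z',-.053)
for n,a in(('top',s),('side',t)):
    X=cloud(a); V=a['image'].astype(int).min(-1)
    L=Rt.inv().apply((X-o).reshape(-1,3)).reshape(X.shape)*1000
    m=(abs(L[...,2]+7)<4)&(L[...,0]>-80)&(L[...,0]<110)&(abs(L[...,1])<45)&(V>120)
    if m.sum()<20: print(n,m.sum()); continue
    P=L[m]; tg=P[P[:,0]>20]; print(n,m.sum(),rect(P/1000),'x',np.percentile(P[:,0],[.5,99.5]).round(1),'y',np.percentile(P[:,1],[.5,99.5]).round(1))
    c=np.polyfit(P[:,0],P[:,2],1); print('slope',c.round(4), 'z at block',np.polyval(c,[0,56]))
    S=R.from_euler('z',-YAW).apply((X-O).reshape(-1,3)).reshape(X.shape)*1000
    for y in(-105,0,105):
        q=(np.hypot(S[...,0]-30,S[...,1]-y)<11)&(S[...,2]>49)&(S[...,2]<54); print(' pin',y,q.sum(),S[q].mean(0).round(1) if q.any() else '')
    q=(abs(S[...,1])<150)&(S[...,2]>73)&(S[...,2]<78)&(abs(S[...,0]-56)<15); print(' bar',S[q].mean(0).round(1),np.percentile(S[q][:,0],[1,99]).round(1))
```

```text
top 86 (array([22.4,  3.2]), array([123.7,  61.6]), 2.57) x [-38.8  84.6] y [-30.2  31.6]
slope [ 0.021  -6.4703] z at block [-6.47031266 -5.2948078 ]
 pin -105 9 [  32.  -103.7   51.3]
 pin 0 8 [29.7 -1.  51.1]
 pin 105 10 [ 29.8 104.8  50.9]
 bar [56.3  0.2 75.2] [46.4 66.1]
side 647 (array([21.2, -0.3]), array([124.7,  70.5]), 0.59) x [-40.8  82.5] y [-34.1  33.5]
slope [-2.1000e-03 -7.0631e+00] z at block [-7.0630855  -7.17957254]
 pin -105 13 [  27.9 -107.2   50.7]
 pin 0 6 [28.9 -1.6 51.5]
 pin 105 8 [ 27.  103.   50.9]
 bar [ 53.7 -16.5  74.8] [43.9 63.9]
```

Request:
move_arm(deltas=[0,0,0.02,0,0,3,1,0,0,0.02,0,0,5,1,0,0,0.02,0,0,6.2,1,0,0,0.02,0,0,6.3,1,0,0,0.02,0,0,6.3,1])

```text
time: 18.25
tool_pos: [0.5414, 0.0319, 0.0716]
ee_rot: [-3.142, -0.0, -0.073]
wrist_force: [0.6, -0.6, -1.8]
width: 0.0399
finger_force: 30.0
```

Run:
```python
from h import *
st();p=sh(-26.5,-105,0);p[2]=.0695;print(p,go(p,YAW))
```

```text
t 18.25 p [0.5414 0.0319 0.0716] r [-3.142 -0.    -0.073] F [ 0.6 -0.6 -1.8] T [-0.01   0.164  0.046] w 0.0399 ff 30.0 q6 1.6
[0.59988155 0.02722266 0.0695    ] ([-0.0, -0.0, 0.0], [5.87, 0.04, 0.21])
```

Request:
move_arm(deltas=[0,0,0,0,0,0.2,1,0,0,0,1.5,0,0.2,1,0,0,0,3,0,0.2,1,0,0,0,4.5,0,0.2,1,0,0,0,5.5,0,0.2,1,0,0,0,5.85,0,0.2,1,0,0,0,5.85,0,0.2,1])

```text
time: 18.95
tool_pos: [0.5998, 0.0276, 0.0696]
ee_rot: [-3.141, -0.0, -0.073]
wrist_force: [-0.2, -0.7, -2.1]
width: 0.04
finger_force: 30.0
```

Run:
```python
from h import *
st();p=sh(-26.5,-105,0);p[2]=.0645;print(p,go(p,YAW))
```

```text
t 18.95 p [0.5998 0.0276 0.0696] r [-3.141 -0.    -0.073] F [-0.2 -0.7 -2.1] T [ 0.041  0.166 -0.018] w 0.04 ff 30.0 q6 1.6
[0.59988155 0.02722266 0.0645    ] ([-0.0, -0.0, -0.0], [0.01, 0.03, 0.51])
```

Request:
move_arm(deltas=[0,0,0,0,0.03,0.2,1,0,0,0,0,0.03,0.4,1,0,0,0,0,0.03,0.5,1,0,0,0,0,0.03,0.5,1])

```text
time: 19.35
tool_pos: [0.599, 0.0274, 0.064]
ee_rot: [-3.142, 0.001, -0.073]
wrist_force: [0.5, -0.8, -3.2]
width: 0.04
finger_force: 30.0
```

Run:
```python
from h import *
st()
```

```text
t 19.35 p [0.599  0.0274 0.064 ] r [-3.142e+00  1.000e-03 -7.300e-02] F [ 0.5 -0.8 -3.2] T [-0.     0.159 -0.022] w 0.04 ff 30.0 q6 1.6
```

Request:
move_arm(deltas=[0,0,0,0,0,0.2,1,0,0,0,0,0,0.35,1,0,0,0,0,0,0.42,1,0,0,0,0,0,0.42,1])

```text
time: 19.75
tool_pos: [0.5994, 0.0273, 0.0601]
ee_rot: [-3.142, 0.0, -0.073]
wrist_force: [-0.2, 0.2, -2.6]
width: 0.0398
finger_force: 30.0
```

Run:
```python
from h import *
st()
```

```text
t 19.75 p [0.5994 0.0273 0.0601] r [-3.142  0.    -0.073] F [-0.2  0.2 -2.6] T [0.001 0.181 0.006] w 0.0398 ff 30.0 q6 1.6
```

Request:
move_arm(deltas=[0,0,0,0,0,0.1,1,0,0,0,0,0,0.1,-0.4,0,0,0,0,0,0.1,-0.4,0,0,0,0,0,0.1,-0.4,0,0,0,0,0,-5,-0.4,0,0,0,0,0,-10,-0.4,0,0,0,-10,0,-10,-0.4,0,0,0,-15,0,-10,-0.4])

```text
time: 20.55
tool_pos: [0.5014, 0.0344, 0.163]
ee_rot: [-3.141, -0.006, -0.074]
wrist_force: [-0.1, 0.1, 0.5]
width: 0.066
finger_force: 0.0
```

```bash
cat >> h.py <<'E'
def seat(y0):    # heights/extent of a seated carrier's plate, both views, shaker frame mm
    for n in('top','side'):
        a=snap(n); X=cloud(a); V=a['image'].astype(int).min(-1); S=R.from_euler('z',-YAW).apply((X-O).reshape(-1,3)).reshape(X.shape)*1000
        m=(S[...,2]>49.5)&(S[...,2]<58)&(S[...,0]>-85)&(S[...,0]<42)&(abs(S[...,1]-y0)<45)&(V>110)
        P=S[m]
        if len(P)<20: print(n,'few'); continue
        tg=P[P[:,0]>10]; bk=P[P[:,0]<0]
        print(n,len(P),rect(P/1000),'z tongue',np.median(tg[:,2]).round(1) if len(tg) else '','z back',np.median(bk[:,2]).round(1) if len(bk) else '')
E
python3 - <<'E'
from h import *
st(); seat(-105)
s=snap('side'); pickle.dump(s,open('s2.pkl','wb')); im=cv2.resize(s['image'][150:310,250:400],None,fx=4,fy=3.7); cv2.imwrite('pics/crop2.png',im[...,::-1])
t=snap('top'); pickle.dump(t,open('t2.pkl','wb')); X=cloud(t); V=t['image'].max(-1).astype(int)
for X,V,n in((X,V,'top'),(cloud(s),s['image'].max(-1).astype(int),'side')):
    near=(np.hypot(X[...,0]*1000-432,X[...,1]*1000+235)<100)&(X[...,0]<.52)
    b=near&(X[...,2]>.054)&(X[...,2]<.066)&(V>90)
    print(n,'carrier2',rect(X[near&(X[...,2]>.003)&(X[...,2]<.07)&(V>100)]),'caps',rect(X[b]))
E
```

```text
t 20.55 p [0.5014 0.0344 0.163 ] r [-3.141 -0.006 -0.074] F [-0.1  0.1  0.5] T [ 0.011  0.211 -0.003] w 0.066 ff 0.0 q6 1.6
top 396 (array([  -3.7, -104.6]), array([91.3, 89.4]), 0.73) z tongue 53.0 z back 52.4
side 531 (array([ -12.9, -105.2]), array([110.3,  67.4]), 0.65) z tongue 52.5 z back 52.9
top carrier2 (array([ 447.5, -238.2]), array([ 87. , 161.3]), 73.04) caps (array([ 455.3, -234.6]), array([35.1, 56.8]), 85.28)
side carrier2 (array([ 438.8, -251. ]), array([144.5, 134.1]), 12.39) caps (array([ 453.2, -235.6]), array([34.2, 53.8]), 83.76)
```

View pics/crop2.png

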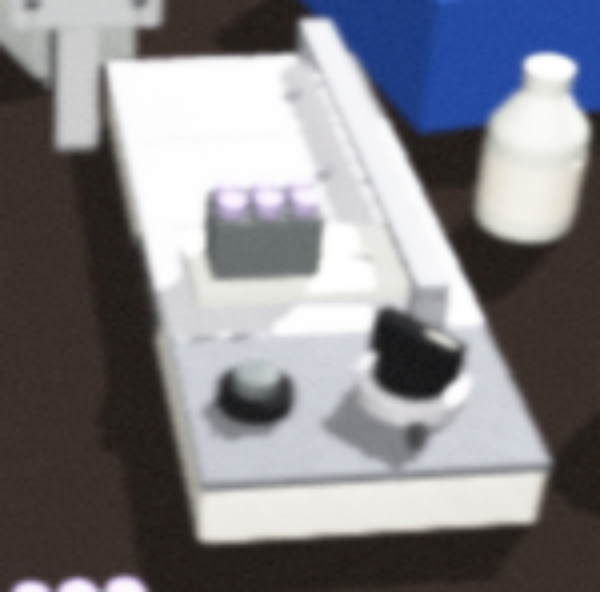

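The left carrier is now on pin 1. Its plate top reads 52.5–53 mm over the whole plate, so it lies flat, and in the crop it sits square with its tongue under the bar at (390,280). On to carrier 2.

Run:
```python
from h import *
print(go([.4548,-.2356,.11],-.09))
```

```text
([-0.0, -0.001, 0.017], [-2.44, 27.28, 5.01])
```

Request:
move_arm(deltas=[0,0,0.02,-2.5,27.3,0,-0.4,0,0,0.02,-2.5,27.3,0,-0.4,0,0,0.02,-2.5,27.3,0,-0.4,0,0,0.02,-2.5,27.3,0,-0.4,0,0,0.02,-2.5,27.3,0,-0.4,0,0,0.02,-2.5,27.3,0,-0.4,0,0,0.02,-2.5,27.3,4,-0.4,0,0,0.02,-2.5,27.3,4,-0.4])

```text
time: 21.55
tool_pos: [0.4527, -0.2358, 0.1149]
ee_rot: [-3.137, 0.009, -0.096]
wrist_force: [-0.3, 0.3, -1.5]
width: 0.0658
finger_force: 0.0
```

Run:
```python
from h import *
st();print(go([.4548,-.2356,.016],-.09))
```

```text
t 21.55 p [ 0.4527 -0.2358  0.1149] r [-3.137  0.009 -0.096] F [-0.3  0.3 -1.5] T [0.038 0.158 0.055] w 0.0658 ff 0.0 q6 1.08
([-0.005, 0.009, -0.006], [0.29, 0.01, 9.89])
```

Request:
move_arm(deltas=[0,0,0,0.2,0,3,-0.4,0,0,0,0.2,0,7,-0.4,0,0,0,0.2,0,9.4,-0.4,0,0,0,0.2,0,9.6,-0.4,0,0,0,0.2,0,9.6,-0.4])

```text
time: 22.05
tool_pos: [0.4579, -0.2361, 0.0247]
ee_rot: [3.141, -0.001, -0.093]
wrist_force: [1.5, 0.6, -0.1]
width: 0.0657
finger_force: 0.0
```

Run:
```python
from h import *
st();print(go([.4548,-.2356,.016],-.09))
```

```text
t 22.05 p [ 0.4579 -0.2361  0.0247] r [ 3.141e+00 -1.000e-03 -9.300e-02] F [ 1.5  0.6 -0.1] T [0.041 0.139 0.008] w 0.0657 ff 0.0 q6 1.08
([0.0, -0.001, -0.003], [-0.31, -0.02, 0.87])
```

Request:
move_arm(deltas=[0,0,0,-0.25,0,0.8,-0.4,0,0,0,-0.25,0,0.8,-0.4,0,0,0,-0.25,0,0.8,1,0,0,0,-0.25,0,0.8,1,0,0,0,-0.25,0,0.8,1,0,0,0,-0.25,0,0.8,1,0,0,0,-0.25,0,0.8,1,0,0,0,-0.25,0,0.8,1])

```text
time: 22.85
tool_pos: [0.4545, -0.2359, 0.0162]
ee_rot: [3.141, -0.001, -0.093]
wrist_force: [-1.3, 0.3, 2.0]
width: 0.0397
finger_force: 30.0
```

Run:
```python
from h import *
st();p=sh(-86,0,0);p[2]=.135;print(p,go(p,YAW+np.pi))
```

```text
t 22.85 p [ 0.4545 -0.2359  0.0162] r [ 3.141e+00 -1.000e-03 -9.300e-02] F [-1.3  0.3  2. ] T [ 0.04   0.199 -0.067] w 0.0397 ff 30.0 q6 1.07
[0.54823093 0.13629816 0.135     ] ([-0.001, -0.0, 3.121], [5.87, -37.93, -11.88])
```

Request:
move_arm(deltas=[0,0,0,0,0,-4,1,0,0,0,0,0,-8,1,0,0,0,0,0,-12,1,0,0,-0.75,3,-19,-14.5,1,0,0,-0.75,3,-19,-14.5,1,0,0,-0.75,3,-19,-14.5,1,0,0,-0.75,3,-19,-14.5,1,0,0,-0.75,3,-19,-14.5,1])

```text
time: 23.65
tool_pos: [0.5027, -0.0441, 0.161]
ee_rot: [-3.14, -0.003, 0.67]
wrist_force: [0.5, -1.1, -2.8]
width: 0.0399
finger_force: 30.0
```

Run:
```python
from h import *
st();p=sh(-86,0,0);p[2]=.16;print(p,go(p,YAW+np.pi))
```

```text
t 23.65 p [ 0.5027 -0.0441  0.161 ] r [-3.14e+00 -3.00e-03  6.70e-01] F [ 0.5 -1.1 -2.8] T [-0.081  0.133  0.05 ] w 0.0399 ff 30.0 q6 0.7
[0.54823093 0.13629816 0.16      ] ([0.002, -0.003, -2.398], [14.78, -11.31, 0.16])
```

Request:
move_arm(deltas=[0,0,-1.2,14.8,-11.3,0,1,0,0,-1.2,14.8,-11.3,0,1,0,0,-1.2,14.8,-11.3,0,1,0,0,-1.2,14.8,-11.3,0,1,0,0,-1.2,14.8,-11.3,0,1,0,0,-1.2,14.8,-11.3,0,1,0,0,-1.2,14.8,-11.3,0,1,0,0,-1.2,14.8,-11.3,0,1])

```text
time: 24.45
tool_pos: [0.5495, 0.1307, 0.1595]
ee_rot: [-3.139, -0.001, 1.863]
wrist_force: [0.2, 0.6, -3.3]
width: 0.0401
finger_force: 30.0
```

Request:
move_arm(deltas=[0,0,-1.2,0,0,0,1,0,0,-1.2,0,0,0,1,0,0,-1.2,0,0,0,1,0,0,-1.2,0,0,0,1,0,0,-1.2,0,0,0,1,0,0,-1.2,0,0,0,1,0,0,-1.2,0,0,0,1,0,0,-1.2,0,0,0,1])

```text
time: 25.25
tool_pos: [0.5495, 0.1304, 0.1596]
ee_rot: [-3.141, -0.002, 3.063]
wrist_force: [0.2, -0.7, -2.4]
width: 0.04
finger_force: 30.0
```

Run:
```python
from h import *
st();p=sh(-86,0,0);p[2]=.0706;print(p,go(p,YAW+np.pi))
s=snap('top'); t=snap('side')
o_=robot.get_obs(); o=o_['tool_pos']; Rt=R.from_euler('z',o_['ee_rot'][2]-np.pi)
for n,a in(('top',s),('side',t)):
    X=cloud(a); V=a['image'].astype(int).min(-1)
    L=Rt.inv().apply((X-o).reshape(-1,3)).reshape(X.shape)*1000
    m=(abs(L[...,2]+8)<4)&(L[...,0]>-80)&(L[...,0]<110)&(abs(L[...,1])<45)&(V>120)
    P=L[m]; print(n,m.sum(),rect(P/1000) if m.sum()>20 else '')
    if m.sum()>20: print('x',np.percentile(P[:,0],[.5,99.5]).round(1),'slope',np.polyfit(P[:,0],P[:,2],1).round(3),'y',np.percentile(P[:,1],[.5,99.5]).round(1))
```

```text
t 25.25 p [0.5495 0.1304 0.1596] r [-3.141e+00 -2.000e-03  3.063e+00] F [ 0.2 -0.7 -2.4] T [ 0.017 -0.015  0.036] w 0.04 ff 30.0 q6 -1.36
[0.54823093 0.13629816 0.0706    ] ([-0.0, -0.002, -0.005], [0.15, 0.58, 8.9])
top 79 (array([-33.8,   0.4]), array([ 9.2, 63.3]), 1.13)
x [-38.5 -28.8] slope [ -0.201 -15.424] y [-30.2  32.1]
side 523 (array([21.8, -0.5]), array([124.5,  68.1]), 2.26)
x [-40.  83.] slope [-5.000e-03 -8.531e+00] y [-33.8  34.1]
```

Request:
move_arm(deltas=[0,0,-0.005,0.15,0.58,4,1,0,0,-0.005,0.15,0.58,7,1,0,0,-0.005,0.15,0.58,8.6,1,0,0,-0.005,0.15,0.58,8.9,1,0,0,-0.005,0.15,0.58,8.9,1,0,0,-0.005,0.15,0.58,8.9,1])

```text
time: 25.95
tool_pos: [0.5501, 0.1365, 0.0733]
ee_rot: [3.141, 0.002, 3.06]
wrist_force: [-0.6, -0.2, -1.9]
width: 0.0399
finger_force: 30.0
```

Run:
```python
from h import *
st();p=sh(-27.2,0,0);p[2]=.0706;print(p,go(p,YAW+np.pi))
```

```text
t 25.95 p [0.5501 0.1365 0.0733] r [3.141e+00 2.000e-03 3.060e+00] F [-0.6 -0.2 -1.9] T [ 0.029 -0.056 -0.028] w 0.0399 ff 30.0 q6 -1.35
[0.60687304 0.13199198 0.0706    ] ([0.001, 0.002, -0.008], [-5.69, 0.01, 0.28])
```

Request:
move_arm(deltas=[0,0,-0.008,0,0,0.25,1,0,0,-0.008,-1.5,0,0.25,1,0,0,-0.008,-3,0,0.25,1,0,0,-0.008,-4.5,0,0.25,1,0,0,-0.008,-5.4,0,0.25,1,0,0,-0.008,-5.7,0,0.25,1,0,0,-0.008,-5.7,0,0.25,1])

```text
time: 26.65
tool_pos: [0.6061, 0.1318, 0.0696]
ee_rot: [3.141, 0.0, 3.069]
wrist_force: [0.2, -0.3, -3.2]
width: 0.0398
finger_force: 30.0
```

Run:
```python
from h import *
st();p=sh(-27.2,0,0);p[2]=.0655;print(p,go(p,YAW+np.pi))
```

```text
t 26.65 p [0.6061 0.1318 0.0696] r [3.141 0.    3.069] F [ 0.2 -0.3 -3.2] T [ 0.009 -0.008  0.016] w 0.0398 ff 30.0 q6 -1.38
[0.60687304 0.13199198 0.0655    ] ([0.0, 0.0, 0.001], [-0.07, 0.03, 0.41])
```

Request:
move_arm(deltas=[0,0,0,-0.06,0.03,0.2,1,0,0,0,-0.06,0.03,0.4,1,0,0,0,-0.06,0.03,0.45,1,0,0,0,-0.06,0.03,0.45,1])

```text
time: 27.05
tool_pos: [0.6061, 0.1321, 0.0646]
ee_rot: [-3.142, -0.001, 3.07]
wrist_force: [-0.1, -0.9, -1.6]
width: 0.0396
finger_force: 30.0
```

Run:
```python
from h import *
st()
```

```text
t 27.05 p [0.6061 0.1321 0.0646] r [-3.142e+00 -1.000e-03  3.070e+00] F [-0.1 -0.9 -1.6] T [ 0.061  0.03  -0.019] w 0.0396 ff 30.0 q6 -1.38
```

Request:
move_arm(deltas=[0,0,0,0,0,0.1,1,0,0,0,0,0,0.2,1,0,0,0,0,0,0.28,1,0,0,0,0,0,0.28,1])

```text
time: 27.45
tool_pos: [0.6064, 0.132, 0.0619]
ee_rot: [3.142, -0.0, 3.07]
wrist_force: [0.7, 0.8, -2.0]
width: 0.0396
finger_force: 30.0
```

Run:
```python
from h import *
st()
```

```text
t 27.45 p [0.6064 0.132  0.0619] r [ 3.142 -0.     3.07 ] F [ 0.7  0.8 -2. ] T [-0.005  0.015  0.   ] w 0.0396 ff 30.0 q6 -1.38
```

Request:
move_arm(deltas=[0,0,0,0,0,0.05,1,0,0,0,0,0,0.05,-0.4,0,0,0,0,0,0.05,-0.4,0,0,0,0,0,0.05,-0.4,0,0,0,0,0,-5,-0.4,0,0,0,0,0,-10,-0.4,0,0,0,8,0,-11,-0.4,0,0,0,13,0,-11,-0.4])

```text
time: 28.25
tool_pos: [0.509, 0.1394, 0.1741]
ee_rot: [3.14, 0.007, 3.069]
wrist_force: [-0.2, 0.8, 0.2]
width: 0.066
finger_force: 0.0
```

Run:
```python
from h import *
st(); seat(0); seat(-105)
s=snap('side'); im=cv2.resize(s['image'][150:310,250:400],None,fx=4,fy=3.7); cv2.imwrite('pics/crop3.png',im[...,::-1])
t=snap('top'); im=cv2.resize(t['image'][140:220,175:355],None,fx=4.4,fy=4.4,interpolation=cv2.INTER_CUBIC); cv2.imwrite('pics/crop4.png',im[...,::-1])
for n,a in(('top',t),('side',s)):
    X=cloud(a); L=R.from_euler('z',-YAW).apply((X-O).reshape(-1,3)).reshape(X.shape)*1000
    m=(abs(L[...,0]-30)<40)&(abs(L[...,1]+225)<40)&(L[...,2]>86)&(L[...,2]<97); print('knob',rect(L[m]/1000),np.median(L[m][:,2]))
p=sh(30,-225,160); print(p,go(p,2.176))
```

```text
t 28.25 p [0.509  0.1394 0.1741] r [3.14  0.007 3.069] F [-0.2  0.8  0.2] T [0.027 0.033 0.007] w 0.066 ff 0.0 q6 -1.34
top 371 (array([-11.4,  -1.1]), array([ 82.3, 106.9]), 88.78) z tongue 52.8 z back 53.1
side 285 (array([-13.2,   0.1]), array([ 70. , 109.7]), 89.38) z tongue 52.5 z back 52.7
top 475 (array([ -20.5, -103.2]), array([125.1,  85.5]), 2.18) z tongue 52.8 z back 52.7
side 544 (array([ -13.9, -106.2]), array([112. ,  69.2]), 0.69) z tongue 52.6 z back 52.9
knob (array([  30.4, -224.6]), array([14.2, 48.6]), 38.14) 91.09419852135571
knob (array([  27.7, -226.6]), array([14.5, 49.4]), 38.2) 90.36749184503972
[ 0.64744171 -0.09659285  0.16      ] ([0.001, 0.002, 0.893], [-15.56, -22.52, 1.14])
```

View pics/crop3.png

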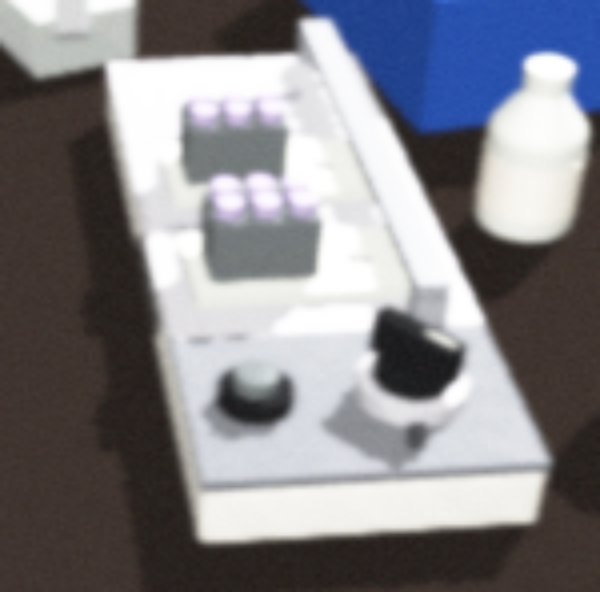

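View pics/crop4.png

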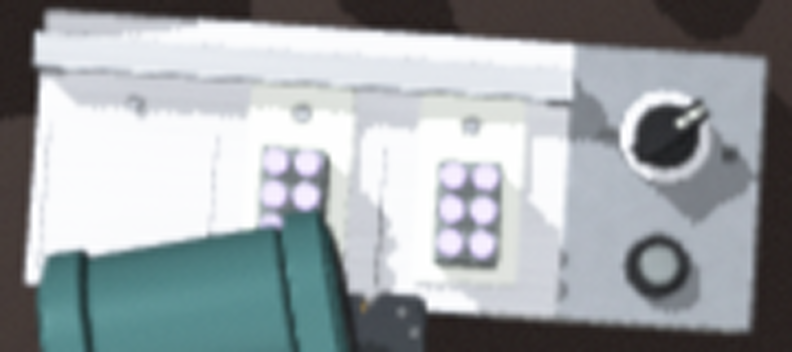

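Both carriers lie flat at 52.5–53 mm, and the pins show in their holes at (302,112) and (470,124) in the top crop. The knob is at (662,135), with its bar toward (700,110) and the stop post at (730,155). The button is at (658,265).

Request:
move_arm(deltas=[0,0,0.9,-15.6,-22.5,1.1,-0.4,0,0,0.9,-15.6,-22.5,1.1,-0.4,0,0,0.9,-15.6,-22.5,1.1,-0.4,0,0,0.9,-15.6,-22.5,1.1,-0.4,0,0,0.9,-15.6,-22.5,1.1,-0.4,0,0,0.9,-15.6,-22.5,1.1,-0.4,0,0,0.9,-15.6,-22.5,1.1,-0.4,0,0,0.9,-15.6,-22.5,1.1,-0.4])

```text
time: 29.35
tool_pos: [0.6475, -0.0971, 0.1585]
ee_rot: [-3.141, -0.001, 2.17]
wrist_force: [1.1, 0.2, 0.3]
width: 0.0657
finger_force: 0.0
```

Run:
```python
from h import *
st();p=sh(30,-225,69.5); print(p,go(p,2.164))
```

```text
t 29.35 p [ 0.6475 -0.0971  0.1585] r [-3.141e+00 -1.000e-03  2.170e+00] F [1.1 0.2 0.3] T [-0.057 -0.006 -0.021] w 0.0657 ff 0.0 q6 -0.84
[ 0.64744171 -0.09659285  0.0695    ] ([-0.0, -0.001, 0.006], [0.03, 0.03, 8.9])
```

Request:
move_arm(deltas=[0,0,0,0,0,4,-0.5,0,0,0,0,0,7,-0.5,0,0,0,0,0,8.6,-0.5,0,0,0,0,0,8.7,-0.5,0,0,0,0,0,8.7,-0.5])

```text
time: 29.85
tool_pos: [0.6472, -0.0958, 0.0736]
ee_rot: [3.141, 0.001, 2.171]
wrist_force: [0.0, -0.6, 0.3]
width: 0.0707
finger_force: 0.0
```

Run:
```python
from h import *
st();p=sh(30,-225,69.5); print(p,go(p,2.164))
```

```text
t 29.85 p [ 0.6472 -0.0958  0.0736] r [3.141e+00 1.000e-03 2.171e+00] F [ 0.  -0.6  0.3] T [-0.044 -0.039  0.026] w 0.0707 ff 0.0 q6 -0.83
[ 0.64744171 -0.09659285  0.0695    ] ([0.001, 0.001, 0.007], [-0.08, -0.03, 0.41])
```

Close on the bar, a little lower.

Request:
move_arm(deltas=[0,0,0,-0.05,0,0.3,-0.5,0,0,0,-0.05,0,0.3,1,0,0,0,-0.05,0,0.3,1,0,0,0,-0.05,0,0.3,1,0,0,0,-0.05,0,0.3,1,0,0,0,-0.05,0,0.3,1,0,0,0,-0.05,0,0.3,1,0,0,0,-0.05,0,0.3,1])

```text
time: 30.65
tool_pos: [0.647, -0.0968, 0.0695]
ee_rot: [3.142, -0.0, 2.17]
wrist_force: [0.1, 0.9, 0.1]
width: 0.0179
finger_force: 0.0
```

Run:
```python
from h import *
st()
```

```text
t 30.65 p [ 0.647  -0.0968  0.0695] r [ 3.142 -0.     2.17 ] F [0.1 0.9 0.1] T [0.012 0.029 0.001] w 0.0179 ff 0.0 q6 -0.83
```

Request:
move_arm(deltas=[0,0,0,0,0,0,1,0,0,0,0,0,0,1,0,0,0.15,0,0,0,1,0,0,0.3,0,0,0,1,0,0,0.45,0,0,0,1,0,0,0.6,0,0,0,1,0,0,0.75,0,0,0,1,0,0,0.9,0,0,0,1])

```text
time: 31.45
tool_pos: [0.6466, -0.0971, 0.0695]
ee_rot: [-3.141, 0.001, 1.263]
wrist_force: [-0.7, -0.4, 0.5]
width: 0.0138
finger_force: 30.0
```

Run:
```python
from h import *
st()
```

```text
t 31.45 p [ 0.6466 -0.0971  0.0695] r [-3.141e+00  1.000e-03  1.263e+00] F [-0.7 -0.4  0.5] T [-0.197  0.371 -0.041] w 0.0138 ff 30.0 q6 0.07
```

Request:
move_arm(deltas=[0,0,0.15,0,0,0,1,0,0,0.3,0,0,0,1,0,0,0.45,0,0,0,1,0,0,0.6,0,0,0,1,0,0,0.75,0,0,0,1,0,0,0.9,0,0,0,1,0,0,1.0,0,0,0,1,0,0,1.0,0,0,0,1])

```text
time: 32.25
tool_pos: [0.6465, -0.0971, 0.0695]
ee_rot: [-3.142, 0.001, 0.27]
wrist_force: [-1.7, -0.9, 1.5]
width: 0.0141
finger_force: 30.0
```

Run:
```python
from h import *
st()
```

```text
t 32.25 p [ 0.6465 -0.0971  0.0695] r [-3.142e+00  1.000e-03  2.700e-01] F [-1.7 -0.9  1.5] T [-0.245  0.537 -0.042] w 0.0141 ff 30.0 q6 1.07
```

Request:
move_arm(deltas=[0,0,0.15,0,0,0,1,0,0,0.3,0,0,0,1,0,0,0.45,0,0,0,1,0,0,0.6,0,0,0,1,0,0,0.75,0,0,0,1,0,0,0.9,0,0,0,1,0,0,1.0,0,0,0,1,0,0,1.0,0,0,0,1])

```text
time: 33.05
tool_pos: [0.6465, -0.097, 0.0695]
ee_rot: [3.141, 0.001, -0.728]
wrist_force: [-2.3, -1.3, 0.9]
width: 0.0138
finger_force: 30.0
```

Run:
```python
from h import *
st()
```

```text
t 33.05 p [ 0.6465 -0.097   0.0695] r [ 3.141e+00  1.000e-03 -7.280e-01] F [-2.3 -1.3  0.9] T [-0.152  0.63  -0.088] w 0.0138 ff 30.0 q6 2.06
```

Request:
move_arm(deltas=[0,0,0.1,0,0,0,1,0,0,0.2,0,0,0,1,0,0,0.2,0,0,0,1])

```text
time: 33.35
tool_pos: [0.6465, -0.097, 0.0695]
ee_rot: [3.141, 0.001, -0.927]
wrist_force: [-3.0, -1.4, 1.7]
width: 0.0135
finger_force: 30.0
```

Run:
```python
from h import *
st()
```

```text
t 33.35 p [ 0.6465 -0.097   0.0695] r [ 3.141e+00  1.000e-03 -9.270e-01] F [-3.  -1.4  1.7] T [-0.05   0.721 -0.081] w 0.0135 ff 30.0 q6 2.26
```

Request:
move_arm(deltas=[0,0,0.1,0,0,0,1,0,0,0.2,0,0,0,1])

```text
time: 33.55
tool_pos: [0.6465, -0.097, 0.0695]
ee_rot: [3.14, 0.0, -1.129]
wrist_force: [-2.9, -0.3, 1.1]
width: 0.0136
finger_force: 30.0
```

Run:
```python
from h import *
st(); T=[]
for i in range(6):
    t=snap('top' if i%2 else 'side'); T.append(robot.get_obs()['wrist_torque'][2])
print(np.round(T,3)); s=snap('side'); im=cv2.resize(s['image'][220:300,310:400],None,fx=6.6,fy=7,interpolation=cv2.INTER_CUBIC); cv2.imwrite('pics/crop5.png',im[...,::-1])
```

```text
t 33.55 p [ 0.6465 -0.097   0.0695] r [ 3.14   0.    -1.129] F [-2.9 -0.3  1.1] T [-0.138  0.693  0.115] w 0.0136 ff 30.0 q6 2.46
[ 0.012 -0.015 -0.075 -0.018  0.037  0.029]
```

View pics/crop5.png

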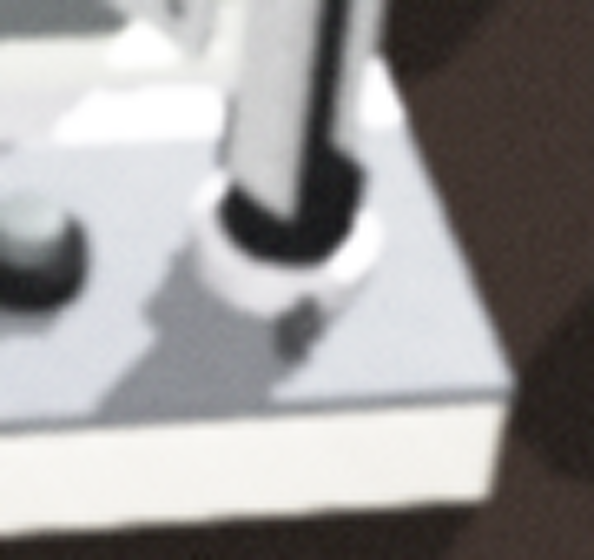

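The side crop shows the fingers on the bar and the stop post at (300,330). The pointer can't be made out yet. The knob has turned 3.3 rad, so I'll let go, go back half a turn and grip it again.

Request:
move_arm(deltas=[0,0,0,0,0,0,-0.5,0,0,0,0,0,0,-0.5,0,0,0,0,0,0,-0.5,0,0,0,0,0,-0.5,-0.5,0,0,-0.55,0,0,-1,-0.5,0,0,-0.55,0,0,-1,-0.5,0,0,-0.55,0,0,-1,-0.5,0,0,-0.55,0,0,-1,-0.5])

```text
time: 34.7
tool_pos: [0.6475, -0.0967, 0.0801]
ee_rot: [-3.141, -0.001, -0.575]
wrist_force: [-0.2, -0.0, -0.1]
width: 0.0699
finger_force: 0.0
```

Request:
move_arm(deltas=[0,0,-1.15,0,0,0,-0.5,0,0,-1.15,0,0,0,-0.5,0,0,-1.15,0,0,0,-0.5,0,0,-1.15,0,0,0,-0.5,0,0,-1.15,0,0,0,-0.5,0,0,-1.15,0,0,0,-0.5,0,0,-1.15,0,0,0,-0.5,0,0,-1.15,0,0,0,-0.5])

```text
time: 35.5
tool_pos: [0.6475, -0.0968, 0.0801]
ee_rot: [3.141, -0.001, 0.575]
wrist_force: [-0.8, -0.1, 0.7]
width: 0.0708
finger_force: 0.0
```

Request:
move_arm(deltas=[0,0,-1.15,0,0,0,-0.5,0,0,-1.15,0,0,0,-0.5,0,0,-1.15,0,0,0,-0.5,0,0,-1.15,0,0,0,-0.5,0,0,-1.15,0,0,0,-0.5,0,0,-1.15,0,0,0,-0.5,0,0,-1.15,0,0,0,-0.5,0,0,-1.15,0,0,0,-0.5])

```text
time: 36.3
tool_pos: [0.6475, -0.0968, 0.0801]
ee_rot: [3.14, 0.0, 1.725]
wrist_force: [0.1, 1.1, -0.5]
width: 0.0703
finger_force: 0.0
```

Run:
```python
from h import *
st();p=sh(30,-225,69.5); print(p,go(p,-1.129+np.pi))
s=snap('side','s6'); im=cv2.resize(s['image'][220:300,310:400],None,fx=6.6,fy=7,interpolation=cv2.INTER_CUBIC); cv2.imwrite('pics/crop6.png',im[...,::-1])
X=cloud(s); L=R.from_euler('z',-YAW).apply((X-O).reshape(-1,3)).reshape(X.shape)*1000
m=(abs(L[...,0]-30)<30)&(abs(L[...,1]+225)<30)&(L[...,2]>85)&(L[...,2]<96)&(s['image'].max(-1)<90); print('bar',m.sum(),rect(L[m]/1000))
```

```text
t 36.3 p [ 0.6475 -0.0968  0.0801] r [3.14  0.    1.725] F [ 0.1  1.1 -0.5] T [-0.067  0.035  0.04 ] w 0.0703 ff 0.0 q6 -0.39
[ 0.64744171 -0.09659285  0.0695    ] ([0.001, 0.0, -0.288], [0.02, -0.0, 1.06])
bar 102 (array([  28.1, -229. ]), array([14.4, 45.2]), 30.13)
```

View pics/crop6.png

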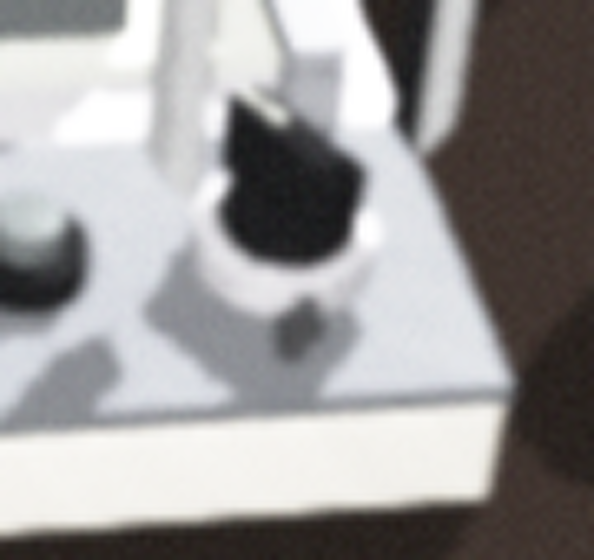

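The crop shows the bar's index line now at the far end (260,105) and the post at (300,330). The bar measures 188° from its start, so it followed the gripper. I'll take hold again.

Request:
move_arm(deltas=[0,0,-0.288,0,0,0,-0.5,0,0,-0.288,0,0,0,-0.5,0,0,-0.288,0,0,1.05,-0.5,0,0,-0.288,0,0,1.05,1,0,0,-0.288,0,0,1.05,1,0,0,-0.288,0,0,1.05,1,0,0,-0.288,0,0,1.05,1,0,0,-0.288,0,0,1.05,1])

```text
time: 37.15
tool_pos: [0.6472, -0.0969, 0.0693]
ee_rot: [3.141, 0.0, 2.007]
wrist_force: [-0.0, 0.0, 1.0]
width: 0.0339
finger_force: 0.0
```

Request:
move_arm(deltas=[0,0,0,0,0,0,1,0,0,0,0,0,0,1,0,0,0,0,0,0,1,0,0,0,0,0,0,1,0,0,0.05,0,0,0,1,0,0,0.1,0,0,0,1,0,0,0.15,0,0,0,1])

```text
time: 37.85
tool_pos: [0.6466, -0.0971, 0.0692]
ee_rot: [-3.141, 0.0, 1.856]
wrist_force: [-1.5, -0.1, 0.8]
width: 0.0138
finger_force: 30.0
```

```bash
cat >> h.py <<'E'
def tq():
    T=[]
    for i in range(4):
        snap('side'); o=robot.get_obs(); T.append([o['wrist_torque'][2],o['joint_torque'][5]])
    print('Tz,q6t',np.mean(T,0).round(3),np.std(T,0).round(3))
E
python3 - <<'E'
from h import *
st(); print(robot.get_obs()['joint_torque'][5]); tq()
E
```

```text
t 37.85 p [ 0.6466 -0.0971  0.0692] r [-3.141  0.     1.856] F [-1.5 -0.1  0.8] T [-0.165  0.281  0.155] w 0.0138 ff 30.0 q6 -0.52
-0.25684316642582417
Tz,q6t [-0.003  0.123] [0.025 0.104]
```

Request:
move_arm(deltas=[0,0,0.07,0,0,0,1,0,0,0.14,0,0,0,1])

```text
time: 38.25
tool_pos: [0.6466, -0.0971, 0.0692]
ee_rot: [-3.141, 0.0, 1.716]
wrist_force: [-3.0, -0.7, 1.3]
width: 0.0137
finger_force: 30.0
```

Run:
```python
from h import *
st(); print(robot.get_obs()['joint_torque'][5])
```

```text
t 38.25 p [ 0.6466 -0.0971  0.0692] r [-3.141  0.     1.716] F [-3.  -0.7  1.3] T [-0.189  0.469  0.152] w 0.0137 ff 30.0 q6 -0.38
-0.42914992198348045
```

Request:
move_arm(deltas=[0,0,0.07,0,0,0,1,0,0,0.14,0,0,0,1])

```text
time: 38.45
tool_pos: [0.6466, -0.0971, 0.0692]
ee_rot: [-3.141, 0.0, 1.576]
wrist_force: [-3.4, -0.9, 2.0]
width: 0.0133
finger_force: 30.0
```

Run:
```python
from h import *
st(); print(robot.get_obs()['joint_torque'][5])
```

```text
t 38.45 p [ 0.6466 -0.0971  0.0692] r [-3.141  0.     1.576] F [-3.4 -0.9  2. ] T [-0.263  0.539  0.107] w 0.0133 ff 30.0 q6 -0.24
-0.4192702006548643
```

Request:
move_arm(deltas=[0,0,0.07,0,0,0,1,0,0,0.14,0,0,0,1])

```text
time: 38.65
tool_pos: [0.6466, -0.097, 0.0692]
ee_rot: [-3.141, 0.0, 1.436]
wrist_force: [-2.7, -0.9, 1.5]
width: 0.0138
finger_force: 30.0
```

Run:
```python
from h import *
st(); print(robot.get_obs()['joint_torque'][5])
s=snap('side'); t=snap('top')
im=np.hstack([cv2.resize(a,(400,400),interpolation=cv2.INTER_CUBIC) for a in(s['image'][235:295,320:380],t['image'][145:200,300:355])]); cv2.imwrite('pics/crop7.png',im[...,::-1])
```

```text
t 38.65 p [ 0.6466 -0.097   0.0692] r [-3.141  0.     1.436] F [-2.7 -0.9  1.5] T [-0.253  0.577  0.153] w 0.0138 ff 30.0 q6 -0.1
-0.41928302496671677
```

View pics/crop7.png

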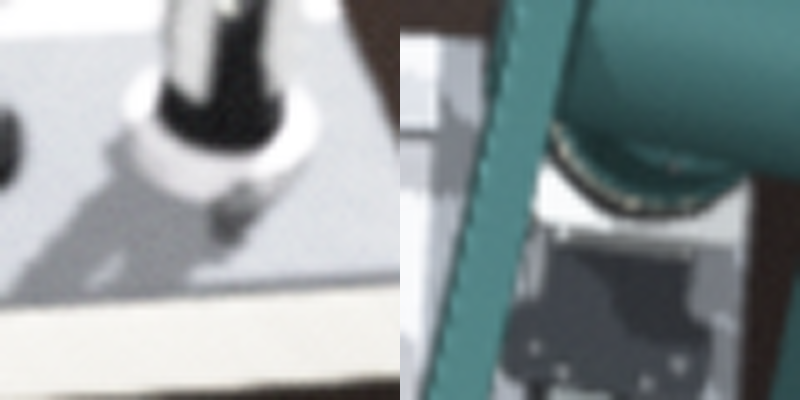

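Request:
move_arm(deltas=[0,0,0.1,0,0,0,1,0,0,0.2,0,0,0,1,0,0,0.3,0,0,0,1])

```text
time: 39.05
tool_pos: [0.6466, -0.0971, 0.0692]
ee_rot: [-3.141, 0.001, 1.136]
wrist_force: [-3.0, -1.7, 2.9]
width: 0.0137
finger_force: 30.0
```

Run:
```python
from h import *
st(); print(robot.get_obs()['joint_torque'][5])
```

```text
t 39.05 p [ 0.6466 -0.0971  0.0692] r [-3.141e+00  1.000e-03  1.136e+00] F [-3.  -1.7  2.9] T [-0.265  0.672  0.129] w 0.0137 ff 30.0 q6 0.2
-0.6635717488825321
```

Request:
move_arm(deltas=[0,0,0,0,0,0,-0.5,0,0,0,0,0,0,-0.5,0,0,0,0,0,0,-0.5,0,0,0,0,0,0,-0.5,0,0,0,0,0,-4,-0.5,0,0,0,0,0,-8,-0.5,0,0,0,0,0,-8,1,0,0,0,0,0,-8,1])

```text
time: 39.85
tool_pos: [0.648, -0.0969, 0.151]
ee_rot: [3.138, -0.001, 1.138]
wrist_force: [0.2, -0.2, -0.3]
width: 0.0489
finger_force: 0.0
```

Run:
```python
from h import *
st(); s=snap('side'); X=cloud(s); L=R.from_euler('z',-YAW).apply((X-O).reshape(-1,3)).reshape(X.shape)*1000
m=(abs(L[...,0]-30)<30)&(abs(L[...,1]+225)<30)&(L[...,2]>85)&(L[...,2]<96)&(s['image'].max(-1)<90); print('bar',m.sum(),rect(L[m]/1000))
p=sh(-50,-225,105); print(p,go(p,robot.get_obs()['ee_rot'][2]))
```

```text
t 39.85 p [ 0.648  -0.0969  0.151 ] r [ 3.138e+00 -1.000e-03  1.138e+00] F [ 0.2 -0.2 -0.3] T [-0.114  0.126  0.013] w 0.0489 ff 0.0 q6 0.2
bar 71 (array([  24.5, -234.2]), array([33.4, 13.8]), 71.45)
[ 0.56765653 -0.0907341   0.105     ] ([-0.0, -0.0, 0.0], [-2.78, -7.45, 4.38])
```

Request:
move_arm(deltas=[0,0,0,-2.8,-7.4,0,1,0,0,0,-2.8,-7.4,0,1,0,0,0,-2.8,-7.4,4,1,0,0,0,-2.8,-7.4,6.5,1,0,0,0,-2.8,-7.4,7,1,0,0,0,-2.8,-7.4,7,1,0,0,0,-2.8,-7.4,7,1])

```text
time: 40.6
tool_pos: [0.5688, -0.0913, 0.0797]
ee_rot: [3.141, -0.0, 1.138]
wrist_force: [0.1, 0.1, 0.4]
width: 0.0004
finger_force: 0.0
```

Run:
```python
from h import *
st(); p=sh(-50,-225,67); print(p,go(p,1.138))
```

```text
t 40.6 p [ 0.5688 -0.0913  0.0797] r [ 3.141 -0.     1.138] F [0.1 0.1 0.4] T [-0.062  0.092 -0.015] w 0.0004 ff 0.0 q6 0.18
[ 0.56765653 -0.0907341   0.067     ] ([0.001, -0.0, -0.0], [0.0, -0.12, 1.27])
```

Press in steps, to about 7 mm of travel.

Request:
move_arm(deltas=[0,0,0,0,-0.1,0.9,1,0,0,0,0,-0.1,1.3,1,0,0,0,0,-0.1,1.6,1,0,0,0,0,-0.1,1.8,1,0,0,0,0,-0.1,1.8,1])

```text
time: 41.1
tool_pos: [0.5678, -0.0909, 0.0619]
ee_rot: [3.14, -0.0, 1.138]
wrist_force: [-0.0, 0.9, 4.2]
width: 0.0004
finger_force: 2.2
```

Run:
```python
from h import *
st()
```

```text
t 41.1 p [ 0.5678 -0.0909  0.0619] r [ 3.14  -0.     1.138] F [-0.   0.9  4.2] T [0.004 0.095 0.003] w 0.0004 ff 2.2 q6 0.18
```

Request:
move_arm(deltas=[0,0,0,0,0,0.1,1,0,0,0,0,0,0.2,1,0,0,0,0,0,0.3,1,0,0,0,0,0,0.3,1])

```text
time: 41.5
tool_pos: [0.5679, -0.0909, 0.0611]
ee_rot: [3.139, -0.001, 1.138]
wrist_force: [-3.0, 1.2, 13.5]
width: -0.0
finger_force: 6.5
```

Run:
```python
from h import *
st()
```

```text
t 41.5 p [ 0.5679 -0.0909  0.0611] r [ 3.139e+00 -1.000e-03  1.138e+00] F [-3.   1.2 13.5] T [ 0.113  0.793 -0.016] w -0.0 ff 6.5 q6 0.18
```

The button is at its stop: 6 mm down, and the force jumped to 13.5 N. Now I'll let go, retreat and check the scene.

Request:
move_arm(deltas=[0,0,0,0,0,-2,1,0,0,0,0,0,-6,1,0,0,0,0,0,-11,1,0,0,0,0,15,-13,1,0,0,0,0,15,-13,1,0,0,0,0,20,-13,1,0,0,0,0,20,-13,1,0,0,0,0,20,-13,1])

```text
time: 42.3
tool_pos: [0.7522, -0.1778, 0.1776]
ee_rot: [-3.133, 0.002, 1.135]
wrist_force: [-1.4, 0.3, -1.5]
width: 0.0004
finger_force: 0.0
```

Run:
```python
from h import *
st(); s=snap('side'); t=snap('top','top9')
seat(0); seat(-105)
cv2.imwrite('pics/fin.png',np.vstack([cv2.resize(s['image'][130:400,200:440],(600,600))])[...,::-1])
```

```text
t 42.3 p [ 0.7522 -0.1778  0.1776] r [-3.133e+00  2.000e-03  1.135e+00] F [-1.4  0.3 -1.5] T [-0.024  0.075  0.037] w 0.0004 ff 0.0 q6 0.13
top 467 (array([-21.8,  -0.3]), array([ 87.5, 127.8]), 88.27) z tongue 52.9 z back 52.2
side 288 (array([-13.1,  -2.2]), array([ 69.1, 110.3]), 89.32) z tongue 52.7 z back 53.0
top 497 (array([ -21.3, -104.2]), array([125.9,  88.3]), 0.67) z tongue 52.6 z back 52.7
side 540 (array([ -13.8, -107. ]), array([112. ,  68.1]), 1.27) z tongue 52.6 z back 52.7
```

View pics/top9.png

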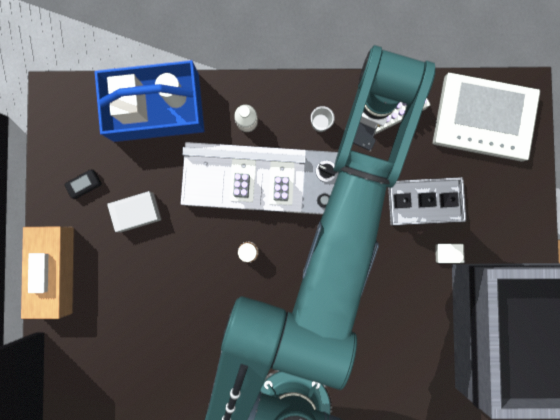

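View pics/fin.png

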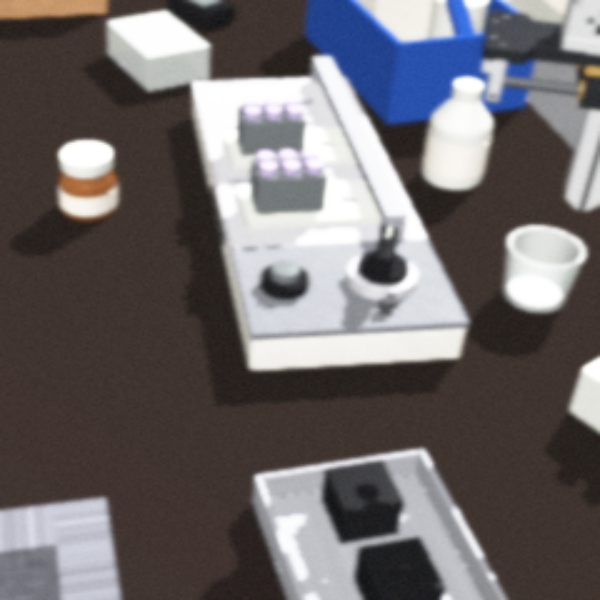

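The top view shows both carriers square under the bar at (242,186) and (281,188). All three blocks are in the tray at (402,201), (427,200) and (451,200). The jar at (248,252) and the box at (134,212) are still standing, and the arm is clear of everything.

```bash
python3 -c "
from h import *
st(); print(robot.close_job())"
```

```text
t 42.6 p [ 0.7477 -0.1739  0.1907] r [ 3.139 -0.     1.138] F [0.3 0.4 0.9] T [-0.028  0.073  0.028] w 0.0006 ff 0.0 q6 0.13
the job is handed in; nothing more can be done
None
```

I handed the job in at 42.6 s with no verdict shown: all three blocks are in the tray, both carriers are flat on pins 1 and 2, and the jar and box are still standing; the knob was turned through its clutch (click inferred from turn angle and torque, not seen), then the start button was pressed fully down and released.

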